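# Unclamp the finished brake bracket, hang the batch and push it past the tape

### The job

Slide the vise jaw open by its handle until the finished brake bracket stands free in the vise, then lift it out, and hang it and every bracket standing on the bench astride the rail on the loading side of the yellow tape (the robot's right-hand half of it), setting each one gently down on the bar. Once the whole batch hangs there together, slide all the brackets along the rail until every one is completely past the tape, and slide the empty vise shut again. Leave the brake drum, the carton and the vernier caliper where they are.

Things in the scene. Friction and masses are not known exactly. Their poses are not given: they have to be found in the camera images.
- bracket_v: dark cast brake bracket clamped in the vise, feet 30 mm above the bench: arch on two legs. Origin: centre of the soles; x = span, y = thickness, z up. Gap between legs 56 mm wide, 85 high (upper corners sloped, middle 20 flat); legs 16 x 34; feet 112 over all (x), 64 thick (y), 12 high; bridge 88 x 64, z 85-101; lug to grip on top 30 (x) x 26 (y), z 101-141. 0.45 kg, half-turn symmetric
- bracket_1: bracket of the same shape, size and axes as bracket_v. Stands on the bench; None if absent this time.
- bracket_2: bracket of the same shape, size and axes as bracket_v. Stands on the bench; None if absent this time.
- bracket_3: bracket of the same shape, size and axes as bracket_v. Stands on the bench; None if absent this time.
- vise: grey machine vise fixed on the bench. Origin on the bench under the middle of the clamped bracket; y: the way the jaw opens, x along the jaw faces. Bed 110 mm wide (x), y -80 to 180 mm, 30 mm high; fixed jaw 130 mm wide, face at y = -32.5 mm, top 85 mm above the bench
- jaw (a joint): opening of the vise in m: 0 = jaw faces touch (shut), about 0.057 = clamped on the bracket as at the start, 0.12 = end of travel. Its lip overhangs the clamped bracket's feet by 8 mm, so draw it back before lifting; 0.085 or more frees it. Takes 5 N, stays where left
- jaw_handle (a point): point to grip on the upright black handle of the sliding jaw, 15 mm below the handle's top and 120 mm above the bench; handle 32 (vise x) x 18 (vise y) mm, standing free for 67 mm below its top; the jaw in front of it is 85 mm above the bench
- rail_mark (a point): top of the level steel rail (16 mm round, top 130 mm above the bench) at the middle of the 20 mm wide yellow tape. y along the bar towards the finished end, x across, z up. Bar free from y = -300 mm (loading side) to 300 mm (finished side), between blue posts 150 mm tall. A hung bracket's origin is 85 mm lower
- drum: bystander: rusty brake drum, 180 mm across, origin under its centre
- carton: bystander: open cardboard box of castings, 200 x 160 x 75 mm, origin under its centre
- vernier: bystander: digital vernier caliper lying flat, 220 mm long, origin under its centre
There are look-alikes about, which are no part of the job. Leave any purple look-alike of the bracket_3 alone.

How it is judged (in metres and radians):
On the way, in this order (a step that is already met when the one before it is completed fails the run):
1. the jaw is slid open (over 0.08) with the bracket still standing in the vise (value of joint jaw above 0.08 m and distance between bracket_v and vise below 0.06 m), for 0.2 s.
2. all the brackets hang astride the rail together, on the loading side of the tape (x of bracket_v in the frame of rail_mark between -0.04 and 0.04 m and z of bracket_v in the frame of rail_mark between -0.097 and -0.06 m and y of bracket_v in the frame of rail_mark between -0.32 and 0 m and angle between each of bracket_v, bracket_1, bracket_2, bracket_3's own z axis and vertical below 0.4 rad and angle between the x axis of each of bracket_v, bracket_1, bracket_2, bracket_3 and the x axis of rail_mark, either way round below 0.45 rad and x of bracket_1 in the frame of rail_mark between -0.04 and 0.04 m and z of bracket_1 in the frame of rail_mark between -0.097 and -0.06 m and y of bracket_1 in the frame of rail_mark between -0.32 and 0 m and x of bracket_2 in the frame of rail_mark between -0.04 and 0.04 m and z of bracket_2 in the frame of rail_mark between -0.097 and -0.06 m and y of bracket_2 in the frame of rail_mark between -0.32 and 0 m and x of bracket_3 in the frame of rail_mark between -0.04 and 0.04 m and z of bracket_3 in the frame of rail_mark between -0.097 and -0.06 m and y of bracket_3 in the frame of rail_mark between -0.32 and 0 m), for 0.2 s.
At the end, for the whole second after the job is handed in: every bracket present hangs astride the rail, its origin within 40 mm of the bar's line, within 0.4 rad of upright, its centre over 34 mm past the middle of the tape, and is at rest; the jaw is shut to under 12 mm; nothing is held (x of bracket_v in the frame of rail_mark between -0.04 and 0.04 m and z of bracket_v in the frame of rail_mark between -0.097 and -0.06 m and y of bracket_v in the frame of rail_mark between 0.034 and 0.32 m and angle between each of bracket_v, bracket_1, bracket_2, bracket_3's own z axis and vertical below 0.4 rad and angle between the x axis of each of bracket_v, bracket_1, bracket_2, bracket_3 and the x axis of rail_mark, either way round below 0.45 rad and linear speed of each of bracket_v, bracket_1, bracket_2, bracket_3 below 0.03 m/s and x of bracket_1 in the frame of rail_mark between -0.04 and 0.04 m and z of bracket_1 in the frame of rail_mark between -0.097 and -0.06 m and y of bracket_1 in the frame of rail_mark between 0.034 and 0.32 m and x of bracket_2 in the frame of rail_mark between -0.04 and 0.04 m and z of bracket_2 in the frame of rail_mark between -0.097 and -0.06 m and y of bracket_2 in the frame of rail_mark between 0.034 and 0.32 m and x of bracket_3 in the frame of rail_mark between -0.04 and 0.04 m and z of bracket_3 in the frame of rail_mark between -0.097 and -0.06 m and y of bracket_3 in the frame of rail_mark between 0.034 and 0.32 m and value of joint jaw below 0.012 m); the robot touches nothing.
It fails at once if a bystander is pushed over 30 mm (distance of any of drum, carton, vernier from where it was at the start of the episode above 0.03 m).
It fails at once if a bracket is banged onto the rail (over 100 N) (contact force between any of bracket_v, bracket_1, bracket_2, bracket_3 and rail above 100 N).
Of bracket_1, bracket_2, bracket_3 only 2 to 3 are there at a start; the rules pass over those that are not, and their reading is None.
At some moment in a run one of bracket_1, bracket_2, bracket_3 may be knocked a few centimetres aside while the robot is not near it.
It also fails if it takes over 210 s, if anything falls off the work surface, if the arm or the gripper's body presses on something with over 40 N, if the wrist force passes 120 N, or if a joint passes its speed limit or range.

### The arm

A 6-joint arm with a two-finger parallel gripper is mounted at the origin on the work surface. World frame = base frame: x ahead of the robot, y to its left, z up, the work surface at z = 0. Lengths are in mm, angles in rad, forces in N, time in s.
With the tool pointing down it reaches from about 350 to 975 mm from the base axis. Payload 7.1 kg.
Tool frame: the origin (TCP) lies midway between the tips of the shut fingers; the grasp point (between the pads) lies 19 mm behind it (ctrl.hold_point_z is the distance from the TCP to the grasp point, in mm); z points along the fingers, y is the direction in which the jaws open and shut (so a half turn about z gives the same grasp; the last joint's range is limited). The gripper opens to 88 mm and grips with 3 to 60 N. Pads are 20 mm wide; open, the fingers measure 115 mm over their backs; the gripper's body (75 mm by 178 mm) begins 61 mm behind the grasp point.
Start: joints at [-1.285, 0.423, 1.63, -0, 1.089, -0.019], TCP at [187.582, -596.169, 183.775] pointing down, gripper open.
Joint ranges: [-3, 3], [-0.9, 2.11], [0.09, 2.58], [-1.31, 4.45], [0.11, 2.69], [-2.54, 2.54]. Speed limits (rad/s): [2.39, 2.39, 3.01, 3.14, 3.14, 3.14].

### API

Orientations are given as a rotation vector (axis times angle).
In Python, from workcell import ctrl, eyes gives the robot as it stands.
- The arm moves only by the tool move_arm, never from a script. Its argument "deltas" is a list of rows, each a list of 6 numbers: the shift along the tool's x, y, z in mm, then the turn, a rotation vector about the tool's x, y, z in rad. A call has 1 to 5 rows; each row shifts and turns the pose as measured when the row begins, along the tool's axes as they then stand; what a row does not reach is not made up. A row lasts 1/12 s, in which the tool goes at most 41.7 mm and 7.16 degrees, less where a joint would pass 70% of its speed; a pose out of reach is approached as far as the arm can. A call is refused whole if a number of a shift passes 41.7 or a number of a turn 0.125, either way. A call with a gripper value outside its range is refused whole. "hand" is the closure, from -1 (fully open) to 1 (shut), set as the call begins (left out, the last holds). The fingers move at their own pace and stop on an object; the grip force is fixed at half the most. Time passes only in rows, so rows that do not move let the fingers close. It gives the time, the measured TCP pose, the force and the opening at its end, in the units of the state.
- ctrl.get_obs(): the state, without advancing time (a new reading comes with each control period).
- eyes.get_image(name): name is "scene" or "top"; returns a dict with "frame" (480x640x3 uint8, red, green, blue), "range_z" (480x640 float32, mm along the optical axis (not along the pixel's ray), 0 where there is no reading), "fx", "fy", "cx", "cy" (pixels), "cam_to_world" (4x4, takes a point from camera to world coordinates). Camera axes: x right, y down, z forward; pixel columns grow to the right and rows downward; lengths in mm; the calibration is good to about 2 mm. A picture is of the moment at which its call begins.
- ctrl.close_job(): hands the job in, once; it reports no verdict.
The state is a dict: "t": time; "qpos": joint angles; "qvel": joint speeds; "joint_torque": joint torques, N m; "ee_pos": TCP position; "orientation": TCP orientation; "ft_force": force on the tool from outside, world axes, zero at the start; "moment": the same for the moment, N m; "width": finger opening in mm.
Only numpy, scipy, OpenCV 4.12 (cv2) and the standard library are available. Lean on these libraries where they do the work, as an engineer would, in place of code of your own. Each camera call takes 0.05 s, during which the arm holds its last target.

## Working session

There is one attempt and no reset: what is moved stays moved. The work goes in short steps, Python scripts to look and compute and a tool call to move; the robot and the scene stay as the last step left them, time stands still between calls to the robot, and variables do not carry over. Pictures are saved under pics/ and viewed, and the job is handed in when it is done.

Besides the shell and the picture viewer there is one more tool, called after ">>>" as name([rows], argument=value, ...), one row to a line, values as JSON. move_arm: Moves the arm, as the interface text tells. Its arguments: {"type":"object","properties":{"deltas":{"type":"array"},"hand":{"type":"number"}},"required":["deltas"]}

```bash
mkdir -p pics; ls
cat > h.py <<'E'
import numpy as np, cv2
from workcell import ctrl, eyes
def snap(n,f):
    im=eyes.get_image(n); np.savez(''+n+'.npz',**im)
    cv2.imwrite('pics/'+f,im['frame'][:,:,::-1]); return im
def load(n): return dict(np.load(''+n+'.npz'))
def pt(im,u,v):
    z=float(im['range_z'][int(round(v)),int(round(u))])
    return (im['cam_to_world']@[(u-im['cx'])*z/im['fx'],(v-im['cy'])*z/im['fy'],z,1])[:3].round(1)
def cloud(im):
    z=im['range_z'].astype(float); v,u=np.mgrid[:480,:640]
    P=np.stack([(u-im['cx'])*z/im['fx'],(v-im['cy'])*z/im['fy'],z,np.ones_like(z)],-1)@im['cam_to_world'].T
    return np.where(z[...,None]>0,P[...,:3],np.nan)
def crop(im,f,u0,u1,v0,v1,s):
    cv2.imwrite('pics/'+f,cv2.resize(im['frame'][v0:v1,u0:u1,::-1],None,fx=s,fy=s,interpolation=cv2.INTER_CUBIC))
E
python3 - <<'E'
from h import *
snap('scene','s0.png');snap('top','t0.png')
o=ctrl.get_obs();print(o, ctrl.hold_point_z)
E
```

```text
pics
{'t': 0.1, 'qpos': array([-1.28501848e+00,  4.23751480e-01,  1.63056469e+00, -3.54460787e-05,
        1.08859706e+00, -1.89981842e-02]), 'qvel': array([ 7.68013009e-04, -2.23539629e-03, -2.21614347e-03,  6.78842355e-05,
       -2.96631217e-04,  5.53757547e-04]), 'joint_torque': array([ 1.89884349e-04, -5.45614815e+01, -2.74324393e+01,  6.44834130e-02,
        1.88144093e-02, -2.26746579e-05]), 'ee_pos': array([ 187.41641834, -595.68631311,  183.10674987]), 'orientation': array([-3.10389249e+00, -4.76717808e-01,  3.24619116e-04]), 'ft_force': array([-0.01687447,  0.34332467,  0.28944145]), 'moment': array([-0.0822342 , -0.02159597,  0.02189423]), 'width': 87.89845038321518} 18.700000000000003
```

View pics/s0.png

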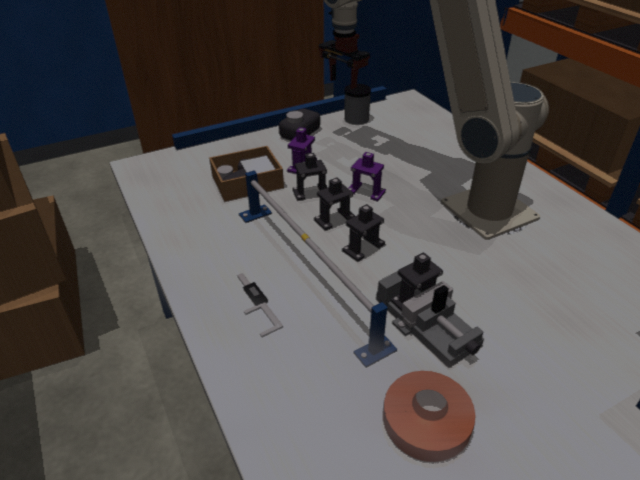

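View pics/t0.png

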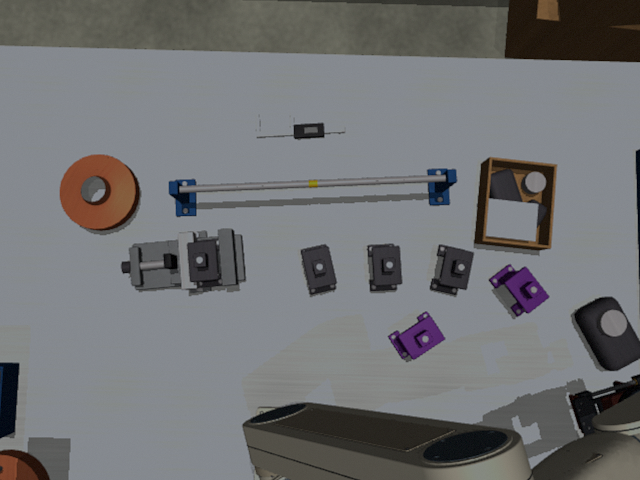

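```bash
cat >> h.py <<'E'
def fit(im,box,zlo,zhi):
    P=cloud(im); u0,u1,v0,v1=box
    Q=P[v0:v1,u0:u1].reshape(-1,3); Q=Q[np.isfinite(Q[:,0])]; S=Q[(Q[:,2]>zlo)&(Q[:,2]<zhi)]
    r=cv2.minAreaRect(S[:,:2].astype(np.float32)); (c,(w,h),a)=r
    if w<h: w,h,a=h,w,a+90
    a=(a+90)%180-90
    return np.round(c,1),round(w,1),round(h,1),round(a,1),len(S),np.round(np.median(S[:,2]),1)
E
python3 - <<'E'
from h import *
im=load('top'); print(im['cam_to_world'].round(3),im['fx'])
B={'A':(298,342,238,300),'B':(362,408,238,298),'C':(428,478,238,300),'V':(184,222,232,295)}
for k,b in B.items():
    dz=30 if k=='V' else 0
    print(k,'lug',fit(im,b,130+dz,150+dz),'bridge',fit(im,b,92+dz,108+dz),'all',fit(im,b,92+dz,150+dz))
    if k!='V': print('   feet+all',fit(im,b,6,150))
print('tape',pt(im,313,184))
for u in (200,250,300,313,330,380,430):
    P=cloud(im)[170:200,u]; i=np.nanargmax(P[:,2]); print(u,P[i].round(1))
P=cloud(im)
for n,(u0,u1,v0,v1) in dict(handle=(160,182,248,275),).items():
    Q=P[v0:v1,u0:u1].reshape(-1,3);Q=Q[Q[:,2]>120];print(n,len(Q),Q.min(0),Q.max(0))
print(fit(im,(120,184,240,290),115,160))
print('jaws',fit(im,(216,248,225,290),78,92),fit(im,(176,196,225,290),78,92), 'bed',fit(im,(120,180,230,290),20,40))
for p in [(170,262),(178,240),(187,240),(230,240),(240,240),(230,280),(187,284)]: print(p,pt(im,*p))
crop(im,'c0.png',110,340,220,310,3.4)
crop(im,'c1.png',290,560,230,365,2.9)
crop(im,'c2.png',160,470,160,220,2.5)
E
```

```text
[[ 2.200000e-02 -9.950000e-01  9.600000e-02  3.769190e+02]
 [-1.000000e+00 -2.300000e-02 -1.200000e-02 -1.457000e+00]
 [ 1.400000e-02 -9.600000e-02 -9.950000e-01  1.513357e+03]
 [ 0.000000e+00  0.000000e+00  0.000000e+00  1.000000e+00]] 623.1233558271878
A lug (array([438.6, -29. ]), 30.0, 25.6, 14.7, 161, np.float64(140.9)) bridge (array([438.6, -29. ]), 87.8, 64.4, 14.4, 914, np.float64(100.7)) all (array([438.6, -29. ]), 87.8, 64.4, 14.4, 1086, np.float64(101.5))
   feet+all (array([439.8, -33.2]), 146.4, 104.0, -0.2, 1334, np.float64(100.4))
B lug (array([ 446.1, -183.5]), 28.9, 26.7, 3.1, 167, np.float64(140.4)) bridge (array([ 446.6, -183.6]), 88.3, 65.3, 4.2, 902, np.float64(100.7)) all (array([ 446.6, -183.6]), 88.3, 65.3, 4.2, 1091, np.float64(101.4))
   feet+all (array([ 444.7, -189.7]), 140.6, 109.2, 3.2, 1399, np.float64(100.2))
C lug (array([ 445. , -342.2]), 30.5, 26.1, -9.8, 172, np.float64(140.3)) bridge (array([ 445. , -342.1]), 87.9, 67.2, -11.3, 884, np.float64(100.6)) all (array([ 445. , -342.1]), 87.9, 67.2, -11.3, 1099, np.float64(101.4))
   feet+all (array([ 44
[... 350 characters left out ...]
24.5  18.2 131.8]
313 [629.6 -10.9 132.9]
330 [630.9 -49.1 131.1]
380 [ 632.8 -161.2  135.4]
430 [ 638.6 -274.3  131.7]
handle 135 [429.24083301 295.5121635  120.74921791] [460.67324695 315.0086833  140.82603288]
(array([445.2, 305.4]), 31.6, 18.7, 2.4, 141, np.float64(134.0))
jaws (array([459.6, 182.1]), 129.8, 32.8, 6.5, 790, np.float64(84.9)) (array([449.2, 277.4]), 130.8, 43.0, 4.0, 615, np.float64(85.0)) bed (array([439.3, 356.6]), 110.5, 102.4, 6.9, 1120, np.float64(30.2))
(170, 262) [440.6 300.9 132.8]
(178, 240) [494.  296.1  81. ]
(187, 240) [494.5 275.6  80.5]
(230, 240) [496.8 176.8  81. ]
(240, 240) [501.7 159.4  29.1]
(230, 280) [404.9 173.3  82.9]
(187, 284) [393.6 270.6  84.5]
```

View crops.

View pics/c0.png

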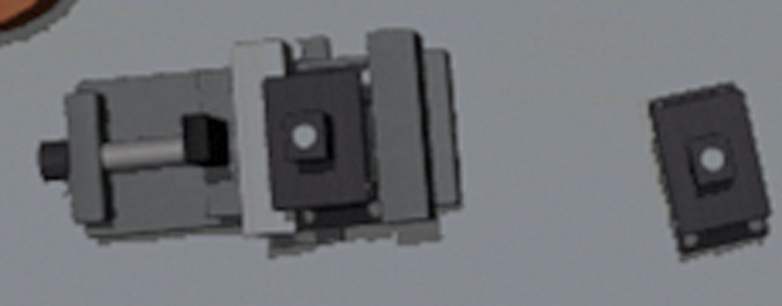

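View pics/c1.png

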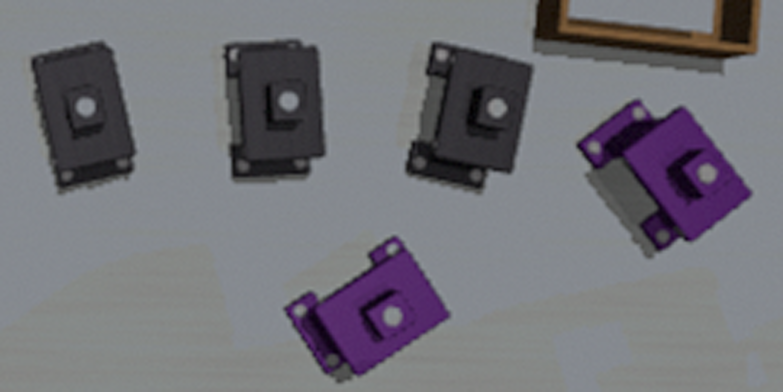

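View pics/c2.png

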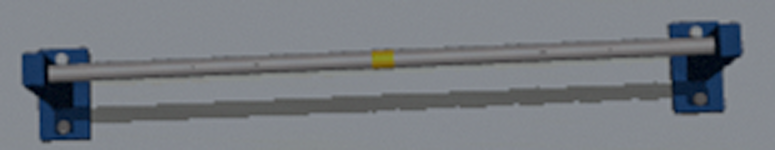

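Run:
```python
from h import *
im=load('top'); P=cloud(im)
Q=P[170:205,200:425].reshape(-1,3);Q=Q[(Q[:,2]>118)&(Q[:,2]<140)]
print(len(Q),fit(im,(200,425,165,205),118,140), np.percentile(Q[:,2],[5,50,95]))
c=Q.mean(0);u,s,v=np.linalg.svd(Q[:,:2]-c[:2],full_matrices=False);print(c,v[0])
hsv=cv2.cvtColor(im['frame'],cv2.COLOR_RGB2HSV)
m=np.zeros((480,640),bool);m[165:205,295:330]=1
m&=(hsv[...,0]>18)&(hsv[...,0]<38)&(hsv[...,1]>130)
print(m.sum(),np.argwhere(m).mean(0),np.nanmean(P[m],0),np.nanmin(P[m],0),np.nanmax(P[m],0))
# posts
for b in [(165,200,170,220),(420,460,160,210)]:
    print('post',fit(im,b,142,165))
o=ctrl.get_obs()
from scipy.spatial.transform import Rotation as R
print(R.from_rotvec(o['orientation']).as_matrix().round(3))
```

```text
1582 (array([626.8, -10. ]), 506.8, 17.8, -86.1, 1582, np.float64(128.2)) [122.39541882 128.22618767 133.73262493]
[625.85137612  -9.28711878 128.1404439 ] [ 0.06805459 -0.9976816 ]
54 [183.31481481 312.81481481] [625.03630949 -10.45171543 129.28237946] [619.11264209 -20.27779264 120.6317848 ] [634.12844474  -1.92713613 136.26699453]
post (array([605.2, 297.4]), 29.3, 20.3, 0.9, 129, np.float64(150.0))
post (array([ 646.6, -319. ]), 29.4, 21.0, -0.8, 124, np.float64(149.4))
[[ 0.954  0.3   -0.   ]
 [ 0.3   -0.954  0.001]
 [-0.    -0.001 -1.   ]]
```

```bash
cat >> h.py <<'E'
from scipy.spatial.transform import Rotation as R
def pose(o=None):
    o=o or ctrl.get_obs(); M=R.from_rotvec(o['orientation']).as_matrix(); return np.array(o['ee_pos']),M
def plan(*tg,step=40,turn=0.12):
    p,M=pose()
    print('at',p.round(1),'yaw',np.degrees(np.arctan2(M[1,1],M[0,1])).round(2))
    rows=[]
    for x,y,z,yaw in tg:
        t=np.radians(yaw);c,s=np.cos(t),np.sin(t)
        T=np.array([[-s,c,0],[c,s,0],[0,0,-1]]); q=np.array([x,y,z])
        rv=R.from_matrix(M.T@T).as_rotvec()
        n=max(1,int(np.ceil(max(np.linalg.norm(q-p)/step,np.linalg.norm(rv)/turn))))
        p0=p.copy()
        for k in range(n):
            d=M.T@(q-p0)/n
            rows.append(list(np.round(d,1))+list(np.round(rv/n,3)))
            M=M@R.from_rotvec(rv/n).as_matrix()
        p=q;rows.append(None)
    k=0
    for r in rows:
        if r is None: print('--wp');k=0;continue
        if k and k%5==0: print('.')
        print([float(a) for a in r],end=',\n');k+=1
E
python3 - <<'E'
from h import *
plan((430,-400,240,-40),(446,304,240,6.5))
E
```

```text
at [ 187.4 -595.7  183.1] yaw -72.54
[36.3, -14.2, -7.1, -0.0, -0.0, -0.071],
[37.2, -11.6, -7.1, -0.0, -0.0, -0.071],
[37.9, -9.0, -7.1, -0.0, -0.0, -0.071],
[38.5, -6.3, -7.1, -0.0, -0.0, -0.071],
[38.8, -3.5, -7.1, -0.0, -0.0, -0.071],
.
[39.0, -0.7, -7.1, -0.0, -0.0, -0.071],
[38.9, 2.0, -7.1, -0.0, -0.0, -0.071],
[38.7, 4.8, -7.1, -0.0, -0.0, -0.071],
--wp
[30.5, -24.5, 0.0, -0.0, -0.0, -0.045],
[31.6, -23.1, 0.0, -0.0, -0.0, -0.045],
[32.6, -21.6, 0.0, -0.0, -0.0, -0.045],
[33.6, -20.1, 0.0, -0.0, -0.0, -0.045],
[34.4, -18.6, 0.0, -0.0, -0.0, -0.045],
.
[35.2, -17.0, 0.0, -0.0, -0.0, -0.045],
[36.0, -15.4, 0.0, -0.0, -0.0, -0.045],
[36.6, -13.8, -0.0, -0.0, -0.0, -0.045],
[37.2, -12.1, -0.0, -0.0, -0.0, -0.045],
[37.7, -10.4, -0.0, -0.0, -0.0, -0.045],
.
[38.1, -8.7, -0.0, -0.0, -0.0, -0.045],
[38.5, -7.0, -0.0, -0.0, -0.0, -0.045],
[38.8, -5.2, -0.0, -0.0, -0.0, -0.045],
[39.0, -3.5, -0.0, -0.0, -0.0, -0.045],
[39.1, -1.7, -0.0, -0.0, -0.0, -0.045],
.
[39.1, 0.0, -0.0, -0.0, -0.0, -0.045],
[39.1, 1.8, -0.0, -0.0, -0.0, -0.045],
[39.0, 3.6, -0.0, -0.0, -0.0, -0.045],
--wp
```

>>> move_arm([
  [36, -14, -10, 0, 0, -0.07],
  [37, -12, -10, 0, 0, -0.07],
  [38, -9, -10, 0, 0, -0.07],
  [38, -6, -10, 0, 0, -0.07],
  [39, -4, -7, 0, 0, -0.07],
], hand=-1)

```text
t: 0.52
ee_pos: [336.2, -471.9, 227.2]
orientation: [-2.967, -1.01, 0.004]
ft_force: [0.6, 0.3, -0.1]
width: 87.9
```

>>> move_arm([
  [39, -1, -7, 0, 0, -0.07],
  [39, 2, -7, 0, 0, -0.07],
  [39, 5, -7, 0, 0, -0.07],
  [30, -24, 0, 0, 0, -0.045],
  [32, -23, 0, 0, 0, -0.045],
])

```text
t: 0.93
ee_pos: [438.2, -314.6, 250.1]
orientation: [-2.772, -1.468, -0.001]
ft_force: [0.6, -0.2, 0.5]
width: 88.0
```

Run:
```python
from h import *
plan((446,304,240,6.5))
```

```text
at [ 438.2 -314.6  250.1] yaw -34.19
[32.3, -21.3, 0.8, -0.0, -0.0, -0.044],
[33.2, -19.9, 0.8, -0.0, -0.0, -0.044],
[34.0, -18.4, 0.8, -0.0, -0.0, -0.044],
[34.8, -16.9, 0.8, -0.0, -0.0, -0.044],
[35.5, -15.3, 0.8, -0.0, -0.0, -0.044],
.
[36.2, -13.7, 0.8, -0.0, -0.0, -0.044],
[36.7, -12.1, 0.8, -0.0, -0.0, -0.044],
[37.2, -10.4, 0.7, -0.0, -0.0, -0.044],
[37.7, -8.8, 0.7, -0.0, -0.0, -0.044],
[38.0, -7.1, 0.7, -0.0, -0.0, -0.044],
.
[38.3, -5.4, 0.7, -0.0, -0.0, -0.044],
[38.5, -3.7, 0.7, -0.0, -0.0, -0.044],
[38.6, -2.0, 0.7, -0.0, -0.0, -0.044],
[38.7, -0.3, 0.7, -0.0, -0.0, -0.044],
[38.6, 1.4, 0.7, -0.0, -0.0, -0.044],
.
[38.5, 3.2, 0.6, -0.0, -0.0, -0.044],
--wp
```

>>> move_arm([
  [32, -21, 1, 0, 0, -0.044],
  [33, -20, 1, 0, 0, -0.044],
  [34, -18, 1, 0, 0, -0.044],
  [35, -17, 1, 0, 0, -0.044],
  [36, -15, 1, 0, 0, -0.044],
])

```text
t: 1.35
ee_pos: [439.4, -112.0, 245.0]
orientation: [-2.583, -1.777, -0.002]
ft_force: [1.1, 0.6, -0.1]
width: 88.1
```

>>> move_arm([
  [36, -14, 1, 0, 0, -0.044],
  [37, -12, 1, 0, 0, -0.044],
  [37, -10, 1, 0, 0, -0.044],
  [38, -9, 1, 0, 0, -0.044],
  [38, -7, 0, 0, 0, -0.044],
])

```text
t: 1.77
ee_pos: [436.0, 90.8, 241.5]
orientation: [-2.362, -2.062, -0.003]
ft_force: [1.5, -0.2, 0.3]
width: 87.7
```

>>> move_arm([
  [38, -5, 1, 0, 0, -0.044],
  [38, -4, 1, 0, 0, -0.044],
  [39, -2, 1, 0, 0, -0.044],
  [39, 0, 1, 0, 0, -0.044],
  [39, 1, 0, 0, 0, -0.044],
])

```text
t: 2.18
ee_pos: [430.6, 294.1, 238.0]
orientation: [-2.107, -2.322, -0.002]
ft_force: [0.3, -0.3, 0.1]
width: 87.9
```

Run:
```python
from h import *
plan((446,304.5,220,6.5),(446,304.5,101,6.5))
```

```text
at [430.6 294.1 238. ] yaw 5.54
[8.7, 16.4, 18.0, -0.003, -0.005, -0.017],
--wp
[0.0, -0.0, 39.7, 0.0, 0.0, 0.0],
[0.0, -0.0, 39.7, 0.0, 0.0, 0.0],
[0.0, 0.0, 39.7, 0.0, 0.0, 0.0],
--wp
```

>>> move_arm([
  [9, 16, 18, 0, 0, -0.017],
  [0, 0, 40, 0, 0, 0],
  [0, 0, 40, 0, 0, 0],
  [0, 0, 36, 0, 0, 0],
  [0, 0, 0, 0, 0, 0],
])

```text
t: 2.6
ee_pos: [446.8, 318.5, 101.6]
orientation: [-2.07, -2.356, -0.018]
ft_force: [-1.0, -0.4, 0.6]
width: 87.9
```

Run:
```python
from h import *
im=snap('scene','s1.png'); crop(im,'s1c.png',360,520,220,380,4)
plan((446,304.5,101,6.5))
```

```text
at [448.3 319.3 104.5] yaw 7.39
[-14.4, -4.2, 3.3, 0.008, -0.013, 0.015],
--wp
```

View pics/s1c.png

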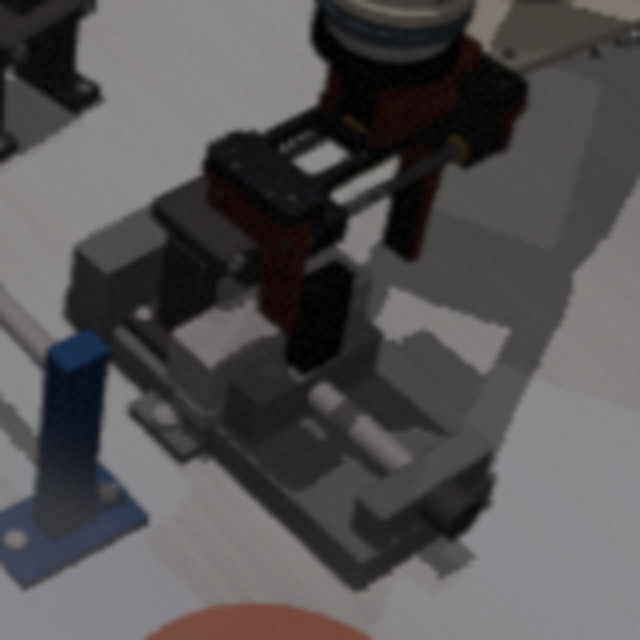

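>>> move_arm([
  [-14, -4, 3, 0, 0, 0.015],
  [0, 0, 0, 0, 0, 0],
])

```text
t: 2.82
ee_pos: [446.8, 305.3, 103.2]
orientation: [-2.088, -2.341, -0.023]
ft_force: [0.1, 0.1, -0.2]
width: 87.9
```

>>> move_arm([
  [0, 0, 0, 0, 0, 0],
  [0, 0, 0, 0, 0, 0],
  [0, 0, 0, 0, 0, 0],
  [0, 0, 0, 0, 0, 0],
], hand=1)

```text
t: 3.15
ee_pos: [451.4, 308.2, 110.6]
orientation: [-2.091, -2.342, -0.041]
ft_force: [-0.5, -0.2, -0.8]
width: 64.6
```

>>> move_arm([
  [0, 0, 0, 0, 0, 0],
  [0, 0, 0, 0, 0, 0],
  [0, 0, 0, 0, 0, 0],
  [0, 0, 0, 0, 0, 0],
])

```text
t: 3.48
ee_pos: [452.7, 309.6, 112.9]
orientation: [-2.091, -2.343, -0.047]
ft_force: [0.0, -0.8, -0.1]
width: 38.1
```

Run:
```python
from h import *
plan((446,304.5,101,6.5)); o=ctrl.get_obs(); print(o['qvel'],o['t'])
p,M=pose();print(M.round(3))
```

```text
at [452.7 309.6 112.9] yaw 6.5
[-4.5, -7.5, 11.7, 0.022, -0.02, 0.0],
--wp
[ 3.20076592e-03 -2.17037055e-03  4.08842174e-04  2.54190831e-03
  1.21824949e-03  5.95248406e-05] 3.4833
[[-0.114  0.993  0.02 ]
 [ 0.993  0.113  0.023]
 [ 0.02   0.022 -1.   ]]
```

>>> move_arm([
  [-5, -7, 11, 0.022, -0.02, 0],
], hand=-0.3)

```text
t: 3.57
ee_pos: [447.9, 304.9, 103.1]
orientation: [2.091, 2.343, 0.006]
ft_force: [0.6, 0.3, -0.1]
width: 41.9
```

>>> move_arm([
  [0, 0, 0, 0, 0, 0],
  [0, 0, 0, 0, 0, 0],
])

```text
t: 3.73
ee_pos: [445.8, 303.5, 100.4]
orientation: [-2.091, -2.344, 0.005]
ft_force: [1.2, 0.1, -0.1]
width: 54.6
```

Run:
```python
from h import *
plan((446,304.5,101,6.5)); o=ctrl.get_obs(); print(o['qvel'],o['width'])
```

```text
at [445.8 303.5 100.4] yaw 6.52
[1.0, 0.3, -0.6, -0.002, 0.002, 0.0],
--wp
[ 0.00358025  0.02831453  0.02037191 -0.00816893  0.00942197  0.00731941] 54.56743750068692
```

>>> move_arm([
  [1, 0, 0, 0, 0, 0],
  [0, 0, 0, 0, 0, 0],
  [0, 0, 0, 0, 0, 0],
  [0, 0, 0, 0, 0, 0],
  [0, 0, 0, 0, 0, 0],
], hand=1)

```text
t: 4.15
ee_pos: [445.0, 304.3, 99.3]
orientation: [-2.091, -2.344, 0.008]
ft_force: [-0.9, -0.0, 0.5]
width: 27.4
```

Run:
```python
from h import *
plan((446,304.5,101,6.5)); o=ctrl.get_obs(); print(o['qvel'],o['width'],o['ft_force'])
```

```text
at [445.  304.3  99.3] yaw 6.53
[0.1, 1.0, -1.7, -0.005, 0.003, 0.001],
--wp
[-0.00072751  0.00059692 -0.00248695 -0.00016611 -0.00014675  0.00058578] 27.357456754499275 [-0.85365677 -0.02721121  0.45213002]
```

>>> move_arm([
  [0, 0, -1, 0, 0, 0],
  [0, 0, 0, 0, 0, 0],
])

```text
t: 4.32
ee_pos: [445.1, 304.3, 100.5]
orientation: [-2.091, -2.344, 0.008]
ft_force: [0.6, -0.3, 0.0]
width: 14.2
```

Run:
```python
from h import *
im=snap('scene','s2.png'); crop(im,'s2c.png',360,520,220,380,4)
im=snap('top','t2.png'); crop(im,'t2c.png',110,270,210,310,4)
```

```text
(no output)
```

View pics/s2c.png

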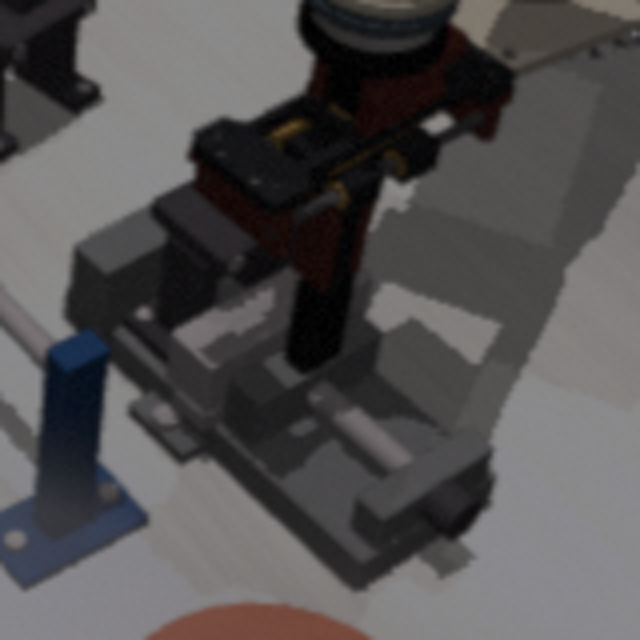

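View pics/t2c.png

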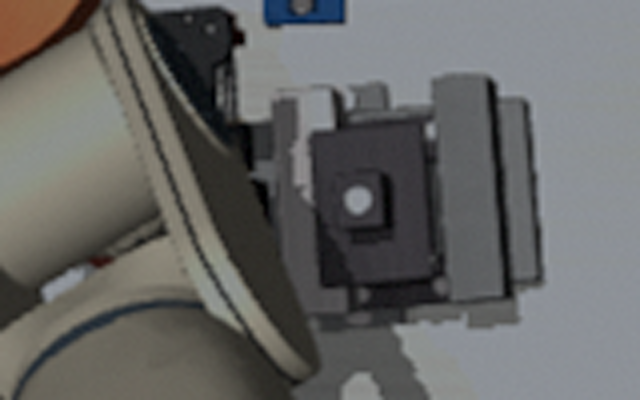

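Run:
```python
from h import *
im=load('scene');P=cloud(im)
for cu,cv in [(300,340),(320,340),(330,345),(340,320),(320,300),(345,290),(310,300),(360,230),(300,250),(270,230),(330,260)]:
    u,v=360+cu/4,220+cv/4; print((cu,cv),pt(im,u,v))
```

```text
(300, 340) [459.4 312.1  94.6]
(320, 340) [448.3 316.4  93. ]
(330, 345) [438.2 314.9  82.4]
(340, 320) [433.1 313.8  99.4]
(320, 300) [454.6 316.8 128.7]
(345, 290) [433.1 313.  122.8]
(310, 300) [459.2 313.9 128.3]
(360, 230) [432.7 314.8 170.7]
(300, 250) [462.3 302.6 158.7]
(270, 230) [523.2 341.8 234.6]
(330, 260) [454.6 318.6 161.3]
```

Run:
```python
from h import *
o=ctrl.get_obs();print(o['width'],o['ee_pos'],o['ft_force'],o['moment'])
im=load('scene'); crop(im,'s2d.png',400,490,220,320,6)
P=cloud(im)
for v in range(250,316,5):
    print(v,[tuple(P[v,u].round().astype(int)) for u in range(430,456,4)])
```

```text
5.858888343992877 [445.03403414 304.27036818 100.4019692 ] [-0.15770449  0.42043021 -0.26282185] [-0.03606654 -0.1148215   0.02928104]
250 [(np.int64(485), np.int64(295), np.int64(257)), (np.int64(473), np.int64(294), np.int64(251)), (np.int64(470), np.int64(302), np.int64(256)), (np.int64(465), np.int64(309), np.int64(259)), (np.int64(460), np.int64(315), np.int64(261)), (np.int64(461), np.int64(327), np.int64(271)), (np.int64(453), np.int64(330), np.int64(270))]
255 [(np.int64(484), np.int64(296), np.int64(243)), (np.int64(476), np.int64(300), np.int64(243)), (np.int64(468), np.int64(303), np.int64(242)), (np.int64(461), np.int64(308), np.int64(243)), (np.int64(471), np.int64(329), np.int64(263)), (np.int64(461), np.int64(330), np.int64(260)), (np.int64(450), np.int64(330), np.int64(255))]
260 [(np.int64(508), np.int64(324), np.int64(261)), (np.int64(499), np.int64(326), np.int64(259)), (np.int64(494), np.int64(333), np.int64(263)), (np.int64(485), np.int64(335), np.int64(260)), (np.int64(472), np.int64(332), np.int64(253)), (np.int64(457), np.int64(328), np.int64(243)), (np.int64(
[... 2973 characters left out ...]
 (np.int64(397), np.int64(310), np.int64(61))]
310 [(np.int64(462), np.int64(302), np.int64(69)), (np.int64(460), np.int64(312), np.int64(79)), (np.int64(450), np.int64(315), np.int64(76)), (np.int64(435), np.int64(313), np.int64(66)), (np.int64(421), np.int64(311), np.int64(58)), (np.int64(409), np.int64(312), np.int64(53)), (np.int64(362), np.int64(282), np.int64(-1))]
315 [(np.int64(471), np.int64(314), np.int64(69)), (np.int64(462), np.int64(318), np.int64(68)), (np.int64(447), np.int64(315), np.int64(57)), (np.int64(433), np.int64(314), np.int64(50)), (np.int64(417), np.int64(311), np.int64(39)), (np.int64(405), np.int64(312), np.int64(32)), (np.int64(395), np.int64(315), np.int64(30))]
```

View pics/s2d.png

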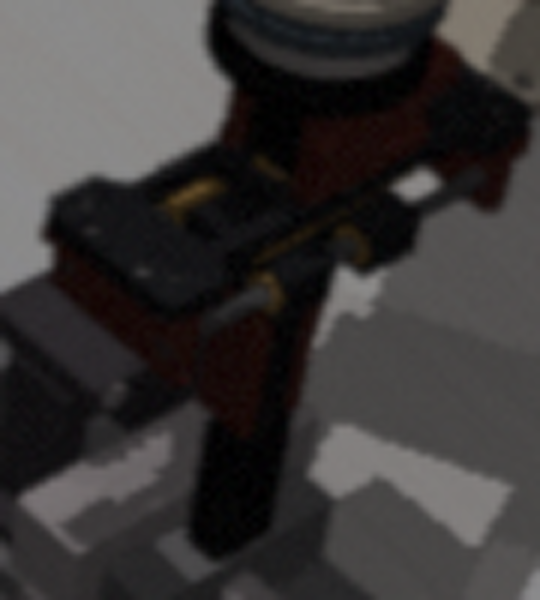

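Run:
```python
from h import *
im=load('scene')
C=im['cam_to_world'];d=C[:3,:3]@[(431-im['cx'])/im['fx'],(303-im['cy'])/im['fy'],1]
for x in (485,490,500,505): print(C[:3,3]+d*(x-C[0,3])/d[0])
im=snap('scene','s3.png'); crop(im,'s3d.png',400,490,220,320,6)
print(ctrl.get_obs()['width'])
```

```text
[485.         324.8800329  125.75707913]
[490.         330.04015578 133.03259746]
[500.         340.36040153 147.58363412]
[505.         345.52052441 154.85915245]
2.2716092813673288
```

View pics/s3d.png

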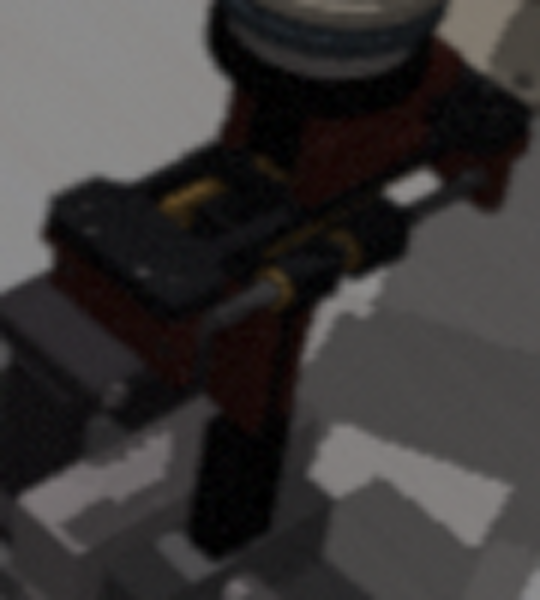

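>>> move_arm([
  [0, 0, -40, 0, 0, 0],
  [0, 0, -30, 0, 0, 0],
  [0, 0, -10, 0, 0, 0],
  [0, 0, 0, 0, 0, 0],
  [0, 0, 0, 0, 0, 0],
], hand=-1)

```text
t: 4.88
ee_pos: [444.1, 303.7, 180.7]
orientation: [-2.09, -2.343, 0.015]
ft_force: [-0.2, -0.0, -0.2]
width: 32.4
```

>>> move_arm([
  [0, 0, 0, 0, 0, 0],
  [0, 0, 0, 0, 0, 0],
  [0, 0, 0, 0, 0, 0],
  [0, 0, 0, 0, 0, 0],
  [0, 0, 0, 0, 0, 0],
])

```text
t: 5.3
ee_pos: [441.5, 301.9, 175.2]
orientation: [-2.089, -2.341, 0.027]
ft_force: [-1.2, -0.8, 0.5]
width: 65.5
```

Run:
```python
from h import *
o=ctrl.get_obs();print(o['width'],o['ee_pos'],o['qvel'])
plan((446,304.5,181,6.5))
im=snap('scene','s4.png'); crop(im,'s4d.png',390,500,190,320,5)
```

```text
65.54703171545569 [441.49094606 301.93307863 175.19147519] [-2.27007057e-06  1.63629429e-02  6.22302073e-03  1.94788648e-03
 -4.74875676e-03 -5.44426009e-04]
at [441.5 301.9 175.2] yaw 6.52
[2.0, 4.7, -5.9, -0.015, 0.008, 0.0],
--wp
```

View pics/s4d.png

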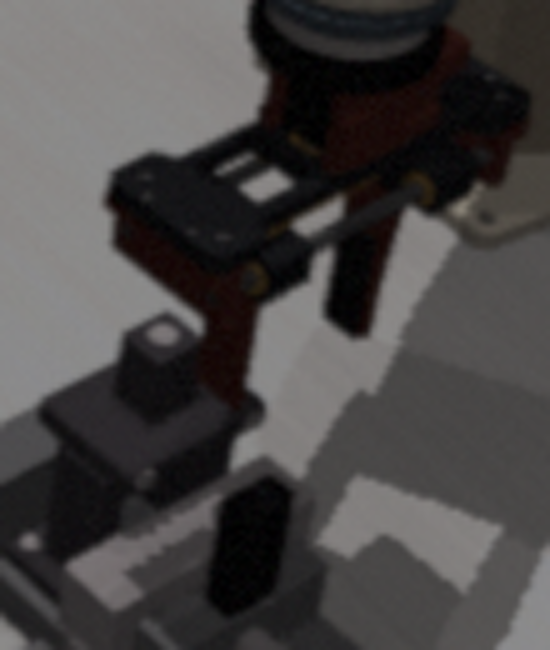

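Run:
```python
from h import *
im=load('scene');P=cloud(im)
for cu,cv in [(210,385),(230,400),(225,370),(235,330),(335,310),(345,320),(350,325),(362,320),(345,300),(250,275),(180,250),(130,215)]:
    print((cu,cv),pt(im,390+cu/5,190+cv/5))
```

```text
(210, 385) [484.7 308.9 219.8]
(230, 400) [480.9 318.1 217.1]
(225, 370) [483.6 315.  232.7]
(235, 330) [486.3 319.6 259.6]
(335, 310) [409.8 298.1 222.5]
(345, 320) [410.8 305.9 223.1]
(350, 325) [408.3 306.9 220. ]
(362, 320) [406.6 311.5 225.7]
(345, 300) [408.8 301.6 230.5]
(250, 275) [501.4 338.3 309.1]
(180, 250) [527.8 325.7 322.9]
(130, 215) [535.  302.3 326.4]
```

Run:
```python
from h import *
im=load('scene');P=cloud(im).reshape(-1,3)
Q=P[(P[:,2]>190)&(P[:,2]<285)&(P[:,0]>380)&(P[:,0]<520)&(P[:,1]>270)&(P[:,1]<345)]
p,M=pose(); L=(Q-p)@M
print(len(Q), 'tool-frame min/max',L.min(0).round(1),L.max(0).round(1))
for s in (1,-1):
    F=L[(L[:,1]*s>10)&(L[:,2]>-75)]; print(s,len(F),np.percentile(F,[2,50,98],axis=0).round(1), F.min(0).round(1),F.max(0).round(1))
```

```text
433 tool-frame min/max [ -11.7  -45.4 -108.2] [ 14.3  48.5 -35.3]
1 125 [[ -9.4  35.6 -73.3]
 [  3.9  42.  -56.2]
 [ 12.8  44.5 -39.4]] [-11.3  33.8 -75. ] [ 13.1  45.7 -37.5]
-1 140 [[ -9.3 -40.7 -73.8]
 [  4.2 -32.9 -56.5]
 [ 12.6 -30.1 -37.9]] [-10.1 -42.5 -74.7] [ 12.9 -27.4 -35.3]
```

>>> move_arm([
  [3, 4, 10, -0.015, 0.008, 0],
  [0, 0, 30, 0, 0, 0],
  [0, 0, 30, 0, 0, 0],
  [0, 0, 15, 0, 0, 0],
  [0, 0, 0, 0, 0, 0],
])

```text
t: 5.77
ee_pos: [446.7, 306.5, 87.9]
orientation: [2.091, 2.343, 0.006]
ft_force: [-1.1, -0.4, 0.5]
width: 88.0
```

Run:
```python
from h import *
plan((445,305,80,6.5),(445,305,65,6.5)); print(ctrl.get_obs()['ft_force'])
```

```text
at [446.7 306.5  87.9] yaw 6.52
[-1.3, -1.9, 7.9, 0.004, -0.002, 0.0],
--wp
[0.0, 0.0, 15.0, -0.0, 0.0, 0.0],
--wp
[-1.13367029 -0.41284565  0.45751183]
```

>>> move_arm([
  [-1, -2, 8, 0, 0, 0],
  [0, 0, 10, 0, 0, 0],
  [0, 0, 4, 0, 0, 0],
  [0, 0, 0, 0, 0, 0],
])

```text
t: 6.1
ee_pos: [445.3, 305.5, 65.0]
orientation: [2.091, 2.343, 0.007]
ft_force: [-0.3, 0.4, -0.1]
width: 87.7
```

>>> move_arm([
  [0, 0, 0, 0, 0, 0],
  [0, 0, 0, 0, 0, 0],
  [0, 0, 0, 0, 0, 0],
  [0, 0, 0, 0, 0, 0],
  [0, 0, 0, 0, 0, 0],
], hand=1)

```text
t: 6.52
ee_pos: [447.0, 306.6, 67.3]
orientation: [2.09, 2.342, 0.014]
ft_force: [0.7, 1.1, -0.2]
width: 57.9
```

>>> move_arm([
  [0, 0, 0, 0, 0, 0],
  [0, 0, 0, 0, 0, 0],
  [0, 0, 0, 0, 0, 0],
])

```text
t: 6.77
ee_pos: [447.3, 306.9, 68.1]
orientation: [2.09, 2.342, 0.015]
ft_force: [-12.6, 0.7, 1.3]
width: 38.2
```

>>> move_arm([
  [0, -3, 0, 0, 0, 0],
  [0, 0, 0, 0, 0, 0],
  [0, 0, 0, 0, 0, 0],
])

```text
t: 7.02
ee_pos: [444.2, 306.5, 68.0]
orientation: [2.09, 2.342, 0.016]
ft_force: [1.0, -0.1, -0.1]
width: 32.2
```

>>> move_arm([
  [6, 0, 0, 0, 0, 0],
  [12, 0, 0, 0, 0, 0],
  [12, 0, 0, 0, 0, 0],
  [10, 0, 0, 0, 0, 0],
  [4, 0, 0, 0, 0, 0],
])

```text
t: 7.43
ee_pos: [439.6, 345.1, 67.9]
orientation: [2.087, 2.337, 0.002]
ft_force: [2.3, -5.8, 1.8]
width: 31.9
```

>>> move_arm([
  [0, 0, 0, 0, 0, 0],
  [0, 0, 0, 0, 0, 0],
  [0, 0, 0, 0, 0, 0],
])

```text
t: 7.68
ee_pos: [439.5, 345.6, 67.9]
orientation: [2.087, 2.338, 0.003]
ft_force: [1.3, -1.0, 1.0]
width: 31.9
```

>>> move_arm([
  [0, 0, 0, 0, 0, 0],
  [0, 0, 0, 0, 0, 0],
  [0, 0, 0, 0, 0, 0],
  [0, 0, 0, 0, 0, 0],
], hand=-0.2)

```text
t: 8.02
ee_pos: [439.5, 345.4, 67.9]
orientation: [2.088, 2.338, 0.004]
ft_force: [0.0, -0.8, 0.6]
width: 51.8
```

>>> move_arm([
  [0, 0, -40, 0, 0, 0],
  [0, 0, -40, 0, 0, 0],
  [0, 0, -30, 0, 0, 0],
  [-20, -20, -20, 0, 0, 0],
  [-20, -20, 0, 0, 0, 0],
])

```text
t: 8.43
ee_pos: [404.1, 302.8, 200.6]
orientation: [2.087, 2.34, -0.002]
ft_force: [0.3, 0.4, -0.2]
width: 52.6
```

Run:
```python
from h import *
plan((420,320,200,4)); print(ctrl.get_obs()['width'])
im=snap('scene','s5.png'); snap('top','t5.png')
P=cloud(im).reshape(-1,3);p,M=pose()
L=(P-p)@M; L=L[(abs(L[:,0])<18)&(abs(L[:,1])<65)&(L[:,2]>-75)&(L[:,2]<0)]
print(np.percentile(L,[1,50,99],axis=0).round(1),L.min(0),L.max(0))
```

```text
at [404.1 302.8 200.6] yaw 6.54
[15.3, 17.8, 0.6, 0.003, 0.006, 0.044],
--wp
52.571542073544954
[[ -7.8 -30.1 -74.5]
 [  6.9 -20.1 -58.4]
 [ 16.   41.7 -41.5]] [ -8.23515577 -33.79044743 -74.88437687] [ 17.45424288  42.79091147 -38.47040339]
```

View pics/s5.png

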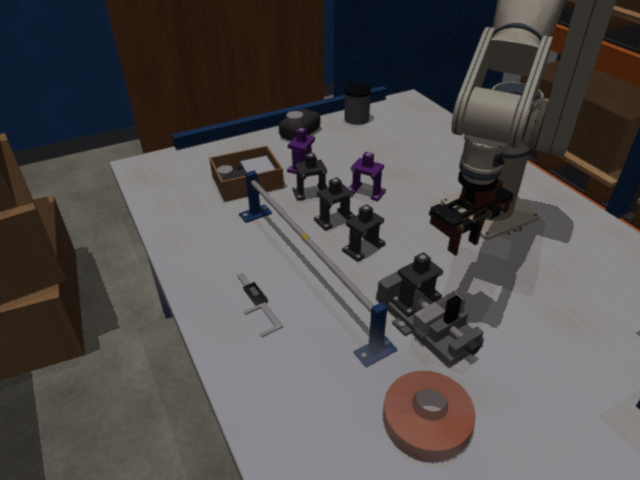

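View pics/t5.png

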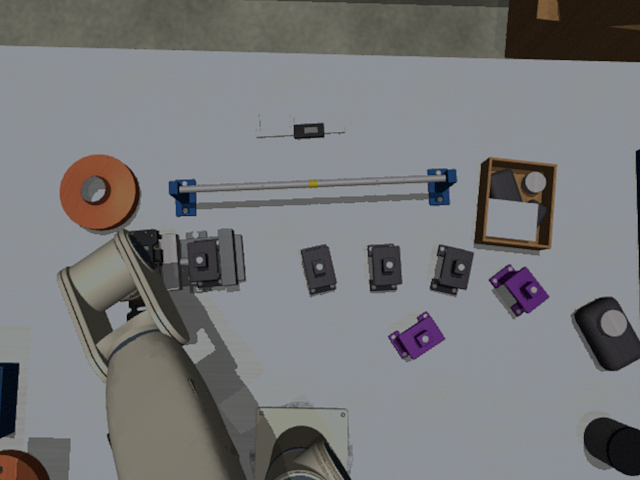

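Run:
```python
from h import *
im=load('top')
B={'A':(298,342,238,300),'B':(362,408,238,298),'C':(428,478,238,300),'V':(186,222,232,295)}
for k,b in B.items():
    dz=30 if k=='V' else 0
    print(k,'lug',fit(im,b,130+dz,150+dz),'bridge',fit(im,b,92+dz,108+dz))
s=load('scene')
print(fit(s,(440,470,290,325),120,140), fit(s,(410,435,312,340),80,90),pt(s,452,300))
plan((446,229.5,240,6.5),(446,229.5,99,6.5))
```

```text
A lug (array([438.6, -29. ]), 30.2, 25.6, 14.8, 161, np.float64(140.8)) bridge (array([438.7, -29. ]), 88.2, 64.2, 14.1, 912, np.float64(100.7))
B lug (array([ 445.9, -183.6]), 29.0, 26.6, 2.1, 166, np.float64(141.0)) bridge (array([ 446.6, -183.5]), 87.9, 64.5, 4.9, 897, np.float64(100.6))
C lug (array([ 444.8, -341.6]), 30.1, 27.0, -11.6, 173, np.float64(140.6)) bridge (array([ 445. , -342.1]), 88.5, 65.1, -11.7, 884, np.float64(100.5))
V lug (array([446.8, 229.1]), 30.5, 27.0, 1.6, 176, np.float64(171.2)) bridge (array([446.5, 229.7]), 88.6, 65.5, 6.9, 946, np.float64(130.9))
(array([440.1, 346.3]), 34.2, 19.2, 7.4, 140, np.float64(131.8)) (array([493.7, 322.9]), 45.6, 33.9, -24.9, 179, np.float64(83.6)) [444.6 345.2 133.8]
at [400.6 299.5 197.9] yaw 6.47
[-25.0, 12.4, -13.8, -0.001, 0.003, -0.0],
[-25.0, 12.4, -13.9, -0.001, 0.003, -0.0],
[-24.9, 12.4, -14.0, -0.001, 0.003, -0.0],
--wp
[-0.0, -0.0, 35.2, 0.0, -0.0, 0.0],
[-0.0, -0.0, 35.2, 0.0, -0.0, 0.0],
[-0.0, -0.0, 35.2, 0.0, -0.0, 0.0],
[-0.0, -0.0, 35.2, 0.0, -0.0, 0.0],
--wp
```

>>> move_arm([
  [-25, 12, 0, 0, 0, 0],
  [-25, 12, 0, 0, 0, 0],
  [-23, 12, 0, 0, 0, 0],
  [-3, 3, 0, 0, 0, 0],
  [0, 0, 0, 0, 0, 0],
])

```text
t: 8.95
ee_pos: [449.8, 227.5, 198.4]
orientation: [2.087, 2.342, -0.008]
ft_force: [-0.3, -0.2, -0.2]
width: 52.8
```

Run:
```python
from h import *
plan((446,229.5,150,6.5),(446,229.5,99,6.5))
```

```text
at [449.8 227.5 198.4] yaw 6.59
[1.4, -1.8, 24.2, -0.0, 0.004, 0.001],
[1.3, -1.8, 24.2, -0.0, 0.004, 0.001],
--wp
[-0.0, -0.0, 25.5, 0.0, -0.0, 0.0],
[-0.0, -0.0, 25.5, 0.0, -0.0, 0.0],
--wp
```

>>> move_arm([
  [2, -3, 25, 0, 0.005, 0],
  [1, -1, 25, 0, 0, 0],
  [0, 0, 25, 0, 0, 0],
  [0, 0, 15, 0, 0, 0],
  [0, 0, 5, 0, 0, 0],
])

```text
t: 9.37
ee_pos: [447.4, 234.8, 100.9]
orientation: [2.091, 2.342, 0.007]
ft_force: [0.1, -0.0, 1.1]
width: 52.7
```

Run:
```python
from h import *
plan((446,229.5,99,6.5));print(ctrl.get_obs()['ft_force'])
im=snap('scene','s6.png'); crop(im,'s6c.png',360,500,180,340,4)
```

```text
at [447.4 234.8 100.9] yaw 6.5
[-5.1, -2.0, 1.9, 0.005, -0.002, -0.0],
--wp
[ 0.11075045 -0.04074403  1.09723646]
```

View pics/s6c.png

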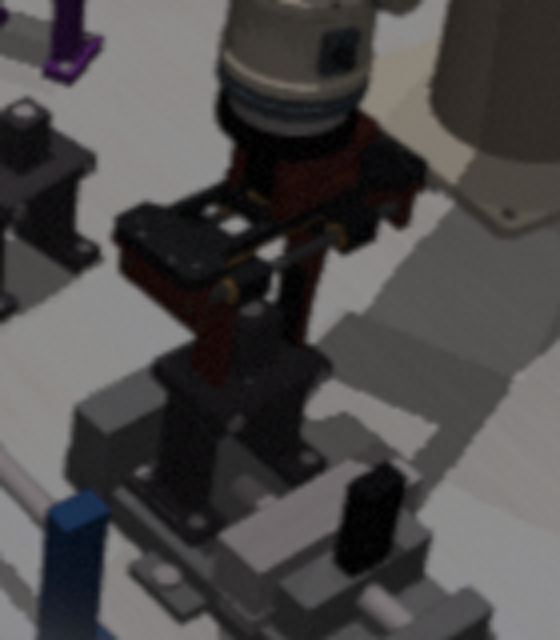

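>>> move_arm([
  [-5, -2, 1, 0, 0, 0],
  [0, 0, 0, 0, 0, 0],
])

```text
t: 9.58
ee_pos: [445.1, 230.3, 99.5]
orientation: [2.089, 2.345, 0.004]
ft_force: [-0.3, 0.2, 0.3]
width: 52.4
```

>>> move_arm([
  [0, 0, 0, 0, 0, 0],
  [0, 0, 0, 0, 0, 0],
  [0, 0, 0, 0, 0, 0],
  [0, 0, 0, 0, 0, 0],
  [0, 0, 0, 0, 0, 0],
], hand=1)

```text
t: 10.0
ee_pos: [446.1, 231.2, 102.7]
orientation: [2.089, 2.344, 0.01]
ft_force: [1.2, 0.2, -6.8]
width: 29.8
```

Run:
```python
from h import *
o=ctrl.get_obs();print(o['width'],o['ft_force']);plan((446,229.5,99,6.5))
```

```text
29.828209474060376 [ 1.17180215  0.2068524  -6.79378   ]
at [446.1 231.2 102.7] yaw 6.57
[-1.7, -0.3, 3.7, 0.006, -0.003, 0.001],
--wp
```

>>> move_arm([
  [0, 0, -10, 0, 0, 0],
  [0, 0, -25, 0, 0, 0],
  [0, 0, -40, 0, 0, 0],
  [0, 0, -40, 0, 0, 0],
  [0, 0, -30, 0, 0, 0],
])

```text
t: 10.42
ee_pos: [438.3, 228.0, 245.7]
orientation: [-2.087, -2.338, 0.019]
ft_force: [0.8, 0.3, -5.6]
width: 29.8
```

Run:
```python
from h import *
o=ctrl.get_obs();print(o['width'],o['ft_force']);plan((627,-34,252,3.9))
```

```text
29.754080616651592 [ 0.75346075  0.28274334 -5.59389416]
at [438.3 228.  245.7] yaw 6.51
[-31.3, 17.5, -0.9, -0.002, 0.0, 0.005],
[-31.2, 17.7, -0.9, -0.002, 0.0, 0.005],
[-31.1, 17.8, -0.8, -0.002, 0.0, 0.005],
[-31.0, 18.0, -0.8, -0.002, 0.0, 0.005],
[-30.9, 18.2, -0.8, -0.002, 0.0, 0.005],
.
[-30.9, 18.3, -0.8, -0.002, 0.0, 0.005],
[-30.8, 18.5, -0.8, -0.002, 0.0, 0.005],
[-30.7, 18.6, -0.7, -0.002, 0.0, 0.005],
[-30.6, 18.8, -0.7, -0.002, 0.0, 0.005],
--wp
```

>>> move_arm([
  [-31, 18, -2, 0, 0, 0.005],
  [-31, 18, -2, 0, 0, 0.005],
  [-31, 18, -2, 0, 0, 0.005],
  [-31, 18, -1, 0, 0, 0.005],
  [-31, 18, -1, 0, 0, 0.005],
])

```text
t: 10.83
ee_pos: [546.7, 85.4, 265.2]
orientation: [-2.107, -2.326, -0.004]
ft_force: [-0.6, 1.1, -5.1]
width: 30.1
```

>>> move_arm([
  [-31, 18, -1, 0, 0, 0.005],
  [-31, 18, -1, 0, 0, 0.005],
  [-28, 18, -1, 0, 0, 0.005],
  [-12, 10, 0, 0, 0, 0.005],
  [-3, 3, 0, 0, 0, 0],
])

```text
t: 11.25
ee_pos: [626.2, -25.1, 268.7]
orientation: [-2.138, -2.298, 0.001]
ft_force: [0.6, 0.9, -6.0]
width: 29.9
```

Run:
```python
from h import *
o=ctrl.get_obs();print(o['width'],o['ft_force']);plan((627,-34,235,3.9))
im=snap('scene','s7.png'); crop(im,'s7c.png',200,400,130,330,4)
```

```text
29.904985828487565 [ 0.60226115  0.8768575  -5.98291854]
at [626.2 -25.1 268.7] yaw 4.14
[-8.9, 0.2, 33.7, -0.002, -0.001, 0.004],
--wp
```

View pics/s7c.png

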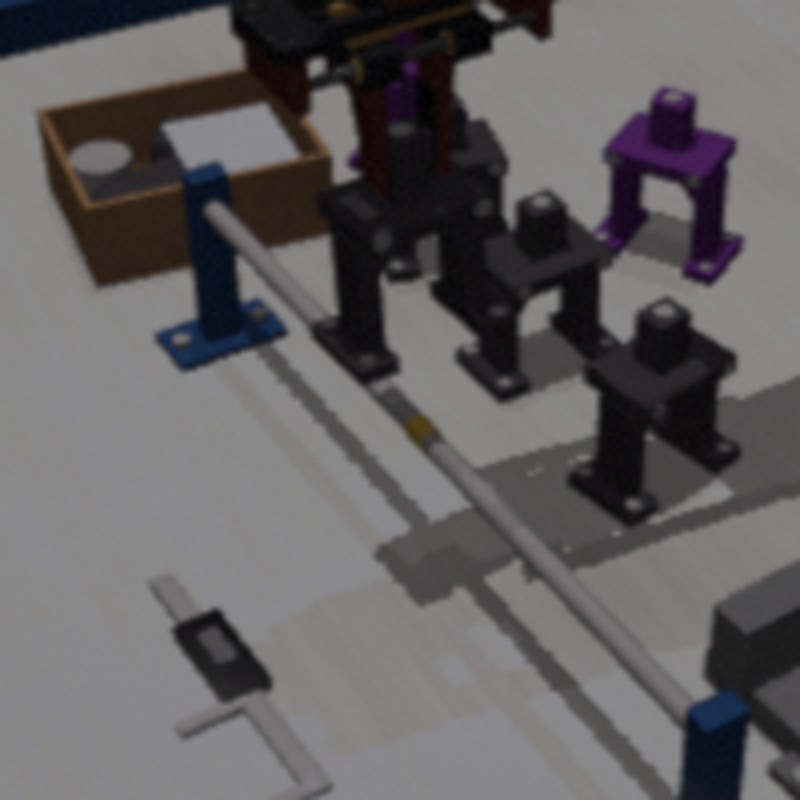

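Run:
```python
from h import *
im=load('scene')
for c in [(400,128),(390,130),(350,205),(375,210)]: print(c,pt(im,200+c[0]/4,130+c[1]/4))
P=cloud(im)[150:230,275:330].reshape(-1,3); print(fit(im,(270,330,145,230),285,305))
```

```text
(400, 128) [626.6 -24.1 338.2]
(390, 130) [632.7 -24.7 338.3]
(350, 205) [658.9 -27.3 293.8]
(375, 210) [649.5 -13.2 295.7]
(array([627.3, -23.5]), 91.9, 71.2, 4.6, 555, np.float64(295.7))
```

>>> move_arm([
  [-9, 1, 20, 0, 0, 0.004],
  [0, 0, 35, 0, 0, 0],
  [0, 0, 35, 0, 0, 0],
  [0, 0, 25, 0, 0, 0],
  [0, 0, 8, 0, 0, 0],
])

```text
t: 11.72
ee_pos: [627.0, -30.7, 146.2]
orientation: [2.143, 2.297, 0.006]
ft_force: [-0.9, -0.5, -5.8]
width: 30.0
```

Run:
```python
from h import *
o=ctrl.get_obs();print(o['width'],o['ft_force']);plan((627.3,-34,118,3.9))
```

```text
29.97743253325536 [-0.94776983 -0.52566526 -5.81406495]
at [627.  -30.7 146.2] yaw 3.99
[-3.3, 0.0, 28.2, 0.003, -0.002, 0.002],
--wp
```

>>> move_arm([
  [-4, 0, 10, 0, 0, 0],
  [0, 0, 6, 0, 0, 0],
  [0, 0, 4, 0, 0, 0],
  [0, 0, 3, 0, 0, 0],
  [0, 0, 2, 0, 0, 0],
])

```text
t: 12.13
ee_pos: [626.4, -32.2, 121.2]
orientation: [-2.139, -2.3, -0.005]
ft_force: [-0.4, 0.0, -5.6]
width: 29.7
```

>>> move_arm([
  [0, 0, 2, 0, 0, 0],
  [0, 0, 2, 0, 0, 0],
  [0, 0, 1, 0, 0, 0],
])

```text
t: 12.38
ee_pos: [627.7, -32.1, 119.0]
orientation: [2.139, 2.299, 0.009]
ft_force: [-4.8, 1.8, 1.6]
width: 29.9
```

>>> move_arm([
  [0, 0, 0, 0, 0, 0],
  [0, 0, 0, 0, 0, 0],
  [0, 0, 0, 0, 0, 0],
  [0, 0, 0, 0, 0, 0],
], hand=-0.2)

```text
t: 12.72
ee_pos: [631.9, -32.5, 123.0]
orientation: [2.134, 2.294, 0.018]
ft_force: [0.6, -0.2, -0.0]
width: 51.6
```

>>> move_arm([
  [0, 0, -15, 0, 0, 0],
  [0, 0, -35, 0, 0, 0],
  [0, 0, -35, 0, 0, 0],
  [0, -15, -20, 0, 0, 0],
  [0, -20, -10, 0, 0, 0],
])

```text
t: 13.13
ee_pos: [596.9, -35.3, 239.6]
orientation: [2.134, 2.295, 0.017]
ft_force: [0.6, -0.2, -0.6]
width: 52.7
```

Run:
```python
from h import *
print(ctrl.get_obs()['width'])
im=snap('scene','s8.png'); t=snap('top','t8.png');crop(im,'s8c.png',200,400,130,330,4)
for k,b in {'A':(298,342,238,300),'B':(362,408,238,298),'C':(428,478,238,300)}.items():
    print(k,'lug',fit(t,b,130,150),'bridge',fit(t,b,92,108))
plan((430,-20,200,14.4))
```

```text
52.68035997548497
A lug (array([0., 0.]), 0.0, 0.0, 0.0, 0, np.float64(nan)) bridge (array([0., 0.]), 0.0, 0.0, 0.0, 0, np.float64(nan))
B lug (array([ 446. , -183.2]), 29.1, 27.3, 3.1, 165, np.float64(141.0)) bridge (array([ 446.7, -183.6]), 88.2, 65.0, 4.4, 897, np.float64(100.6))
C lug (array([ 445.4, -341.4]), 30.8, 28.1, -11.6, 171, np.float64(140.2)) bridge (array([ 444.7, -342.5]), 88.2, 66.5, -11.7, 883, np.float64(100.3))
at [595.1 -35.5 239.6] yaw 4.14
[5.5, -32.8, 7.5, 0.003, -0.0, -0.036],
[6.6, -32.6, 7.6, 0.003, -0.0, -0.036],
[7.8, -32.3, 7.7, 0.003, -0.0, -0.036],
[8.9, -32.0, 7.8, 0.003, -0.0, -0.036],
[10.1, -31.6, 7.8, 0.003, -0.0, -0.036],
--wp
  return _methods._mean(a, axis=axis, dtype=dtype,
  ret = ret.dtype.type(ret / rcount)
```

View pics/s8c.png

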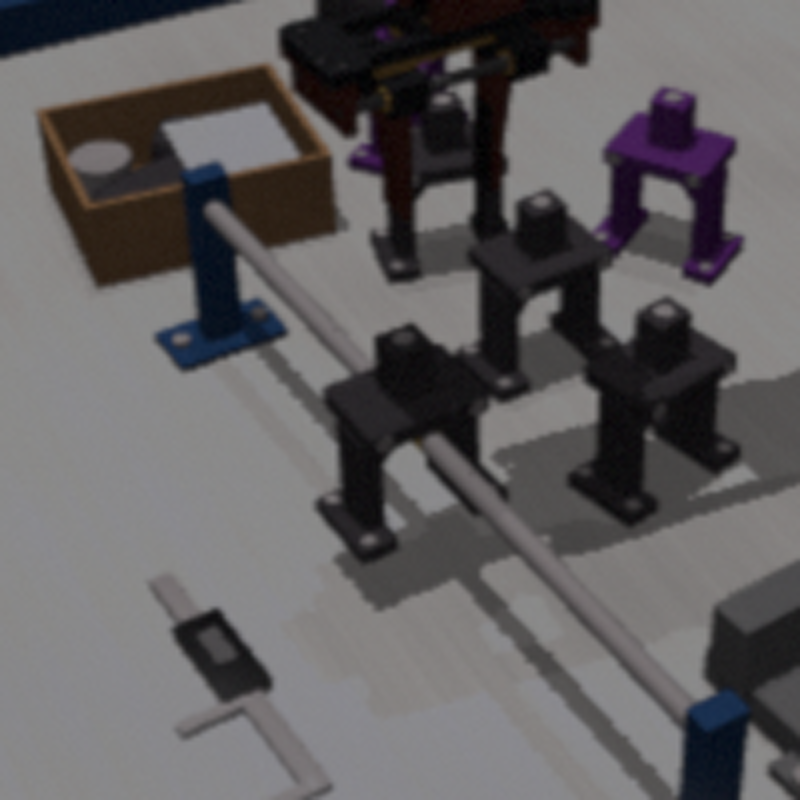

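View pics/t8.png

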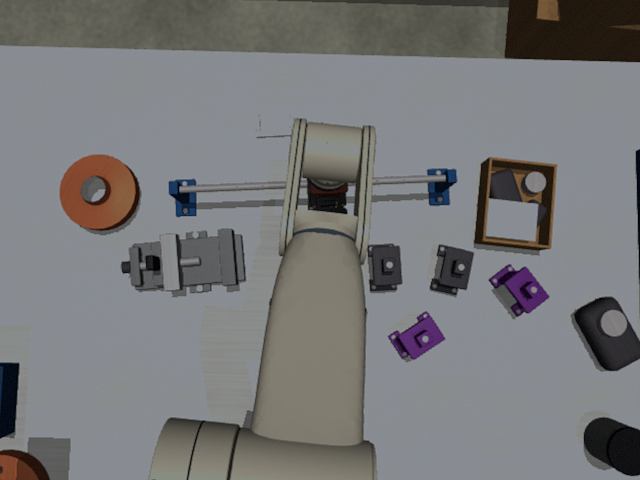

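Run:
```python
from h import *
im=load('scene')
print(fit(im,(340,392,200,262),136,145),fit(im,(340,392,200,262),97,105))
print('V',fit(im,(270,330,205,280),181,190),fit(im,(270,330,205,280),142,149))
plan((439,-29,220,14.4),(439,-29,68,14.4))
```

```text
(array([439. , -28.5]), 32.2, 26.9, 20.0, 76, np.float64(139.0)) (array([439. , -26.6]), 91.8, 65.7, 13.0, 322, np.float64(99.9))
V (array([631. , -29.3]), 33.8, 27.4, 9.1, 91, np.float64(184.7)) (array([629.6, -27.8]), 87.4, 69.6, 2.5, 388, np.float64(144.8))
at [595.1 -35.5 239.6] yaw 4.14
[4.4, -38.9, 4.4, 0.003, -0.0, -0.045],
[6.2, -38.6, 4.5, 0.003, -0.0, -0.045],
[7.9, -38.3, 4.7, 0.003, -0.0, -0.045],
[9.6, -37.9, 4.8, 0.003, -0.0, -0.045],
--wp
[-0.0, -0.0, 38.0, 0.0, -0.0, -0.0],
[0.0, -0.0, 38.0, 0.0, -0.0, -0.0],
[0.0, -0.0, 38.0, 0.0, -0.0, -0.0],
[0.0, 0.0, 38.0, 0.0, -0.0, -0.0],
--wp
```

>>> move_arm([
  [4, -39, 0, 0, 0, -0.045],
  [6, -39, 0, 0, 0, -0.045],
  [8, -37, 5, 0, 0, -0.045],
  [8, -30, 20, 0, 0, -0.045],
  [2, -8, 25, 0, 0, 0],
])

```text
t: 13.65
ee_pos: [442.5, -29.7, 186.9]
orientation: [1.903, 2.477, 0.025]
ft_force: [-0.3, 0.2, -0.9]
width: 52.3
```

Run:
```python
from h import *
plan((439,-29,120,14.4),(439,-29,71,14.4))
```

```text
at [442.5 -29.7 186.9] yaw 14.94
[0.9, -2.4, 33.4, 0.012, 0.002, 0.005],
[0.8, -2.0, 33.4, 0.012, 0.002, 0.005],
--wp
[-0.0, 0.0, 24.5, -0.0, -0.0, -0.0],
[-0.0, 0.0, 24.5, -0.0, -0.0, -0.0],
--wp
```

>>> move_arm([
  [1, -4, 33, 0.012, 0, 0.005],
  [1, -2, 33, 0.012, 0, 0.005],
  [0, 0, 25, 0, 0, 0],
  [0, 0, 12, 0, 0, 0],
  [0, 0, 3, 0, 0, 0],
])

```text
t: 14.07
ee_pos: [433.8, -29.0, 72.6]
orientation: [1.926, 2.48, -0.007]
ft_force: [0.3, -0.6, 0.2]
width: 52.9
```

Run:
```python
from h import *
plan((439,-29,71,14.4));print(ctrl.get_obs()['ft_force'])
im=snap('scene','s9.png'); crop(im,'s9c.png',300,440,140,280,4)
```

```text
at [433.8 -29.   72.6] yaw 14.33
[-1.3, 5.0, 1.6, -0.003, 0.004, -0.001],
--wp
[ 0.25432245 -0.59973156  0.1672422 ]
```

View pics/s9c.png

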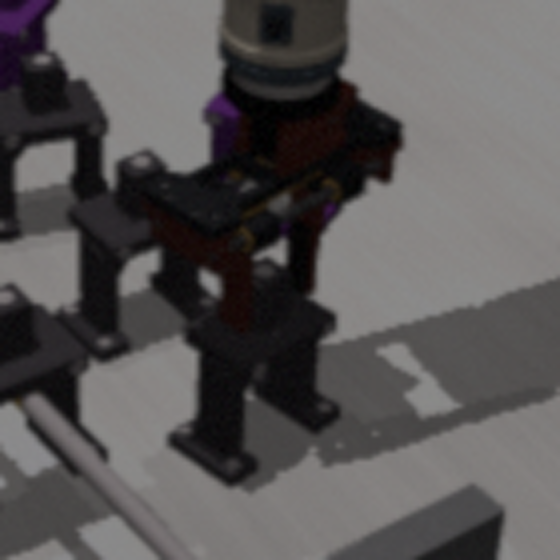

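>>> move_arm([
  [-1, 5, 1, 0, 0.004, 0],
  [0, 0, 0, 0, 0, 0],
])

```text
t: 14.28
ee_pos: [440.1, -28.7, 71.8]
orientation: [-1.925, -2.479, 0.003]
ft_force: [0.4, 0.3, 0.2]
width: 52.8
```

>>> move_arm([
  [0, 0, 0, 0, 0, 0],
  [0, 0, 0, 0, 0, 0],
  [0, 0, 0, 0, 0, 0],
  [0, 0, 0, 0, 0, 0],
  [0, 0, 0, 0, 0, 0],
], hand=1)

```text
t: 14.7
ee_pos: [442.2, -29.1, 74.7]
orientation: [1.926, 2.48, 0.0]
ft_force: [0.8, 1.0, -3.5]
width: 29.9
```

Run:
```python
from h import *
o=ctrl.get_obs();print(o['width'],o['ft_force']);plan((439,-29,71,14.4),(439,-29,250,14.4),(632,-108,252,3.9))
```

```text
29.87611524853471 [ 0.83980218  0.96243661 -3.50519723]
at [442.2 -29.1  74.7] yaw 14.33
[0.9, -3.1, 3.7, 0.001, 0.001, -0.001],
--wp
[0.0, -0.0, -35.8, 0.0, -0.0, -0.0],
[0.0, -0.0, -35.8, 0.0, -0.0, -0.0],
[-0.0, -0.0, -35.8, 0.0, -0.0, -0.0],
[-0.0, -0.0, -35.8, 0.0, -0.0, -0.0],
[-0.0, -0.0, -35.8, 0.0, -0.0, -0.0],
--wp
[-20.8, 27.9, -0.3, -0.0, -0.0, 0.031],
[-19.9, 28.5, -0.3, -0.0, -0.0, 0.031],
[-19.0, 29.1, -0.3, -0.0, -0.0, 0.031],
[-18.1, 29.7, -0.3, -0.0, -0.0, 0.031],
[-17.2, 30.2, -0.3, -0.0, -0.0, 0.031],
.
[-16.3, 30.7, -0.3, -0.0, -0.0, 0.031],
--wp
```

>>> move_arm([
  [0, -2, -15, 0, 0, 0],
  [0, 0, -35, 0, 0, 0],
  [0, 0, -40, 0, 0, 0],
  [0, 0, -40, 0, 0, 0],
  [0, 0, -40, 0, 0, 0],
])

```text
t: 15.12
ee_pos: [432.6, -28.7, 242.5]
orientation: [-1.918, -2.469, 0.015]
ft_force: [0.7, -0.8, -4.3]
width: 30.1
```

>>> move_arm([
  [-20, 10, -20, 0, 0, 0.031],
  [-20, 28, -8, 0, 0, 0.031],
  [-19, 29, -4, 0, 0, 0.031],
  [-18, 30, 0, 0, 0, 0.031],
  [-17, 30, 0, 0, 0, 0.031],
])

```text
t: 15.53
ee_pos: [579.0, -99.1, 286.5]
orientation: [-2.117, -2.32, 0.0]
ft_force: [0.8, -0.8, -3.2]
width: 29.9
```

Run:
```python
from h import *
o=ctrl.get_obs();print(o['width'],o['ft_force']);plan((632.5,-108,275,3.9))
```

```text
29.88014450911327 [ 0.75784276 -0.83843073 -3.15289203]
at [579.  -99.1 286.5] yaw 5.26
[-6.9, 26.3, 5.7, -0.0, -0.0, 0.012],
[-6.6, 26.3, 5.8, -0.0, -0.0, 0.012],
--wp
```

>>> move_arm([
  [-7, 26, 0, 0, 0, 0.012],
  [-5, 20, 0, 0, 0, 0.012],
  [-1, 5, 0, 0, 0, 0],
  [0, 0, 0, 0, 0, 0],
])

```text
t: 15.87
ee_pos: [637.8, -111.1, 284.2]
orientation: [2.15, 2.289, 0.001]
ft_force: [-0.3, -0.1, -3.7]
width: 29.8
```

Run:
```python
from h import *
im=snap('scene','s10.png'); crop(im,'s10c.png',200,400,130,330,4)
print('held lug',fit(im,(230,330,130,220),338,356),'V',fit(im,(270,330,205,280),181,190),fit(im,(270,330,205,280),142,149))
plan((632.5,-108,270,3.9))
```

```text
held lug (array([ 638.4, -108.6]), 50.7, 29.5, 1.4, 182, np.float64(349.4)) V (array([629.9, -29. ]), 29.7, 27.2, 6.5, 86, np.float64(184.4)) (array([629.4, -28.4]), 87.4, 65.9, 2.8, 393, np.float64(144.7))
at [ 637.1 -110.9  284. ] yaw 3.6
[3.2, -4.4, 14.0, 0.0, -0.0, -0.005],
--wp
```

View pics/s10c.png

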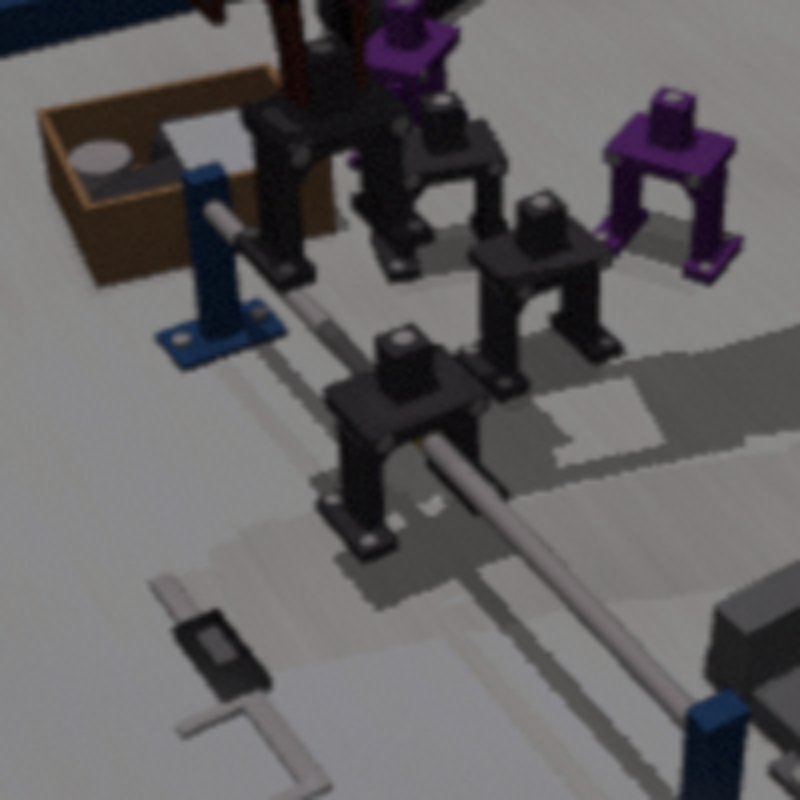

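>>> move_arm([
  [2, -5, 20, 0, 0, -0.005],
  [0, 0, 35, 0, 0, 0],
  [0, 0, 35, 0, 0, 0],
  [0, 0, 27, 0, 0, 0],
  [0, 0, 8, 0, 0, 0],
])

```text
t: 16.33
ee_pos: [628.2, -107.6, 159.8]
orientation: [2.138, 2.295, 0.005]
ft_force: [-0.6, 0.1, -4.3]
width: 30.4
```

Run:
```python
from h import *
o=ctrl.get_obs();print(o['width'],o['ft_force']);plan((632.5,-109,121,3.9))
```

```text
30.35796118850438 [-0.61097349  0.11093709 -4.28095319]
at [ 628.2 -107.6  159.8] yaw 4.04
[-1.6, 4.0, 38.8, 0.006, 0.001, 0.003],
--wp
```

>>> move_arm([
  [-2, 4, 15, 0.004, 0, 0.002],
  [0, 0, 10, 0, 0, 0],
  [0, 0, 6, 0, 0, 0],
  [0, 0, 3, 0, 0, 0],
  [0, 0, 2, 0, 0, 0],
])

```text
t: 16.75
ee_pos: [628.2, -107.9, 123.7]
orientation: [-2.142, -2.297, 0.002]
ft_force: [0.5, -0.3, -4.3]
width: 29.5
```

>>> move_arm([
  [0, 0, 2, 0, 0, 0],
  [0, 0, 2, 0, 0, 0],
  [0, 0, 1, 0, 0, 0],
])

```text
t: 17.0
ee_pos: [629.5, -108.1, 121.0]
orientation: [2.14, 2.296, 0.002]
ft_force: [-0.7, -0.6, -3.5]
width: 29.5
```

>>> move_arm([
  [0, 2, 2, 0, 0, 0],
  [0, 0, 2, 0, 0, 0],
  [0, 0, 1, 0, 0, 0],
])

```text
t: 17.25
ee_pos: [632.7, -108.1, 117.9]
orientation: [2.139, 2.295, 0.004]
ft_force: [-5.5, 2.1, 9.9]
width: 29.9
```

Contact carries the weight; release and rise.

>>> move_arm([
  [0, 0, 0, 0, 0, 0],
  [0, 0, 0, 0, 0, 0],
  [0, 0, 0, 0, 0, 0],
  [0, 0, 0, 0, 0, 0],
], hand=-0.2)

```text
t: 17.58
ee_pos: [634.8, -108.4, 119.9]
orientation: [2.136, 2.292, 0.008]
ft_force: [0.2, 0.1, -0.5]
width: 51.3
```

>>> move_arm([
  [0, 0, -15, 0, 0, 0],
  [0, 0, -35, 0, 0, 0],
  [0, 0, -35, 0, 0, 0],
  [-5, -30, -20, 0, 0, 0],
  [-10, -38, -5, 0, 0, 0],
])

```text
t: 18.0
ee_pos: [569.8, -126.9, 230.8]
orientation: [2.134, 2.296, 0.007]
ft_force: [0.5, 0.1, -0.4]
width: 52.4
```

Run:
```python
from h import *
im=snap('scene','s11.png'); t=snap('top','t11.png');crop(im,'s11c.png',200,400,130,330,4)
for k,b in {'B':(362,408,238,298),'C':(428,478,238,300)}.items():
    print(k,'lug',fit(t,b,130,150),'bridge',fit(t,b,92,108))
print('Bs',fit(im,(310,360,175,232),136,145),fit(im,(310,360,175,232),97,105))
print('As',fit(im,(255,305,175,235),181,190),fit(im,(255,305,175,245),142,149))
plan((446.5,-183.5,180,4.4),(446.5,-183.5,71,4.4))
```

```text
B lug (array([0., 0.]), 0.0, 0.0, 0.0, 0, np.float64(nan)) bridge (array([0., 0.]), 0.0, 0.0, 0.0, 0, np.float64(nan))
C lug (array([ 445.1, -341.9]), 30.2, 26.3, -11.8, 172, np.float64(141.0)) bridge (array([ 445.3, -341.7]), 88.1, 66.4, -11.7, 878, np.float64(100.5))
Bs (array([523. , -99.4]), 260.1, 37.2, 47.9, 123, np.float64(141.1)) (array([ 447.2, -182.1]), 90.7, 70.8, 4.9, 274, np.float64(99.8))
As (array([632.4, -66.9]), 108.9, 31.8, -86.1, 158, np.float64(184.6)) (array([ 636.4, -153.2]), 318.1, 87.2, -87.7, 534, np.float64(144.8))
at [ 564.5 -128.   229.3] yaw 4.04
[-11.7, -30.4, 12.3, 0.001, 0.0, -0.002],
[-11.7, -30.5, 12.3, 0.001, 0.0, -0.002],
[-11.7, -30.5, 12.3, 0.001, 0.0, -0.002],
[-11.6, -30.5, 12.3, 0.001, 0.0, -0.002],
--wp
[0.0, -0.0, 36.3, 0.0, 0.0, -0.0],
[0.0, -0.0, 36.3, 0.0, 0.0, -0.0],
[-0.0, -0.0, 36.3, 0.0, 0.0, -0.0],
--wp
  return _methods._mean(a, axis=axis, dtype=dtype,
  ret = ret.dtype.type(ret / rcount)
```

View pics/s11c.png

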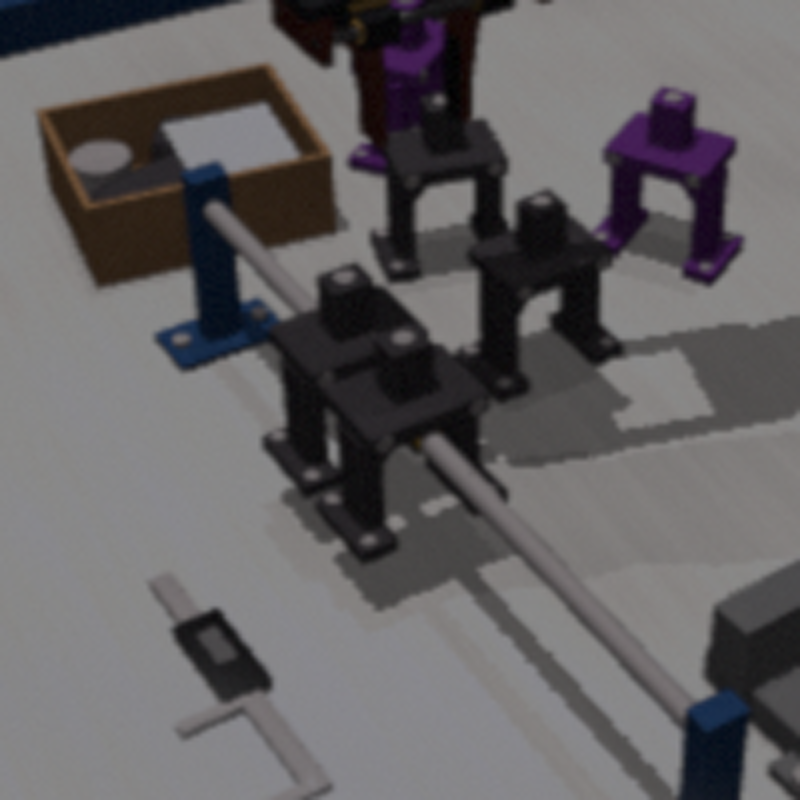

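B is where it was. Go for it.

>>> move_arm([
  [-12, -30, 5, 0, 0, 0],
  [-12, -30, 8, 0, 0, 0],
  [-12, -28, 12, 0, 0, 0],
  [-8, -18, 15, 0, 0, 0],
  [-2, -4, 15, 0, 0, 0],
])

```text
t: 18.52
ee_pos: [460.2, -183.9, 176.0]
orientation: [2.131, 2.289, 0.011]
ft_force: [-0.2, -0.1, -0.5]
width: 52.6
```

Run:
```python
from h import *
plan((446.5,-183.5,120,4.4),(446.5,-183.5,71,4.4))
```

```text
at [ 460.2 -183.9  176. ] yaw 4.11
[0.9, -7.3, 27.9, 0.008, 0.003, -0.003],
[0.8, -7.0, 27.9, 0.008, 0.003, -0.003],
--wp
[0.0, 0.0, 24.5, -0.0, 0.0, 0.0],
[0.0, 0.0, 24.5, -0.0, 0.0, 0.0],
--wp
```

>>> move_arm([
  [1, -9, 20, 0.005, 0, -0.003],
  [1, -6, 25, 0.005, 0, -0.003],
  [0, 0, 25, 0, 0, 0],
  [0, 0, 20, 0, 0, 0],
  [0, 0, 8, 0, 0, 0],
])

```text
t: 18.93
ee_pos: [446.4, -185.3, 73.3]
orientation: [2.131, 2.294, 0.001]
ft_force: [-0.3, 0.1, 0.0]
width: 53.2
```

Run:
```python
from h import *
plan((446.5,-183.5,71,4.4));print(ctrl.get_obs()['ft_force'])
im=snap('scene','s12.png'); crop(im,'s12c.png',270,410,120,260,4)
```

```text
at [ 446.4 -185.3   73.3] yaw 4.22
[1.8, 0.3, 2.3, 0.008, 0.007, -0.003],
--wp
[-0.32056676  0.11420068  0.02881099]
```

View pics/s12c.png

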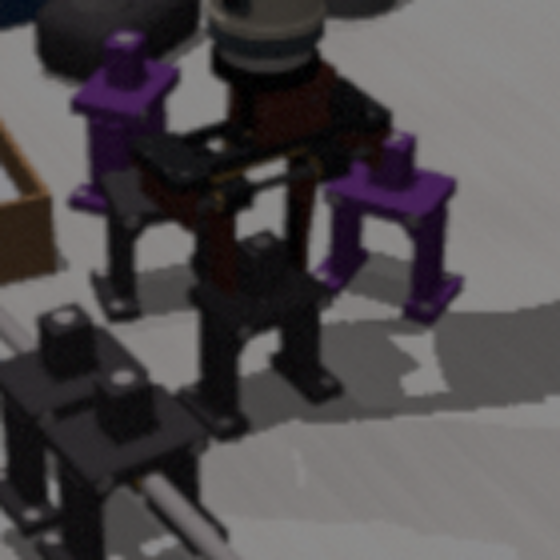

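>>> move_arm([
  [2, 0, 2, 0, 0.005, 0],
  [0, 0, 0, 0, 0, 0],
  [0, 0, 0, 0, 0, 0],
  [0, 0, 0, 0, 0, 0],
  [0, 0, 0, 0, 0, 0],
], hand=1)

```text
t: 19.4
ee_pos: [448.1, -183.3, 72.6]
orientation: [2.133, 2.297, 0.008]
ft_force: [0.6, -0.0, -3.2]
width: 30.1
```

>>> move_arm([
  [0, 0, 0, 0, 0, 0],
])

```text
t: 19.48
ee_pos: [448.4, -183.4, 73.1]
orientation: [2.132, 2.297, 0.008]
ft_force: [-0.9, 0.2, -4.6]
width: 29.8
```

Run:
```python
from h import *
o=ctrl.get_obs();print(o['width'],o['ft_force'],o['ee_pos']);plan((446,-183,250,4.4),(637.5,-183,275,3.9))
```

```text
29.78835274913376 [-0.93903369  0.19737858 -4.59472686] [ 448.3508324  -183.39824862   73.06658759]
at [ 448.4 -183.4   73.1] yaw 4.26
[0.0, -0.1, -35.4, 0.002, 0.0, -0.001],
[0.1, -0.2, -35.4, 0.002, 0.0, -0.001],
[0.1, -0.3, -35.4, 0.002, 0.0, -0.001],
[0.1, -0.3, -35.4, 0.002, 0.0, -0.001],
[0.1, -0.4, -35.4, 0.002, 0.0, -0.001],
--wp
[-2.9, 38.2, -5.0, -0.0, 0.0, 0.002],
[-2.9, 38.2, -5.0, -0.0, 0.0, 0.002],
[-2.8, 38.2, -5.0, -0.0, 0.0, 0.002],
[-2.7, 38.2, -5.0, -0.0, 0.0, 0.002],
[-2.7, 38.2, -5.0, -0.0, 0.0, 0.002],
--wp
```

>>> move_arm([
  [0, 0, -15, 0, 0, 0],
  [0, 0, -35, 0, 0, 0],
  [0, 0, -40, 0, 0, 0],
  [0, 0, -40, 0, 0, 0],
  [-1, 10, -30, 0, 0, 0],
])

```text
t: 19.9
ee_pos: [449.9, -180.5, 232.5]
orientation: [-2.132, -2.295, 0.001]
ft_force: [1.0, 0.2, -5.0]
width: 29.8
```

>>> move_arm([
  [-3, 35, -10, 0, 0, 0],
  [-3, 38, -3, 0, 0, 0],
  [-3, 38, 0, 0, 0, 0],
  [-3, 30, 0, 0, 0, 0],
  [-2, 20, 0, 0, 0, 0],
])

```text
t: 20.32
ee_pos: [618.2, -183.7, 258.6]
orientation: [2.136, 2.294, 0.01]
ft_force: [-0.1, 0.4, -2.9]
width: 29.9
```

Run:
```python
from h import *
o=ctrl.get_obs();print(o['width'],o['ft_force'],o['ee_pos']);plan((637.5,-184,260,3.9))
```

```text
29.864072157045104 [-0.09847828  0.38314339 -2.85806998] [ 618.19940561 -183.70185144  258.60917125]
at [ 618.2 -183.7  258.6] yaw 4.09
[-1.7, 19.2, -1.2, 0.01, 0.001, 0.003],
--wp
```

>>> move_arm([
  [-1, 12, 0, 0, 0, 0.003],
  [0, 2, 0, 0, 0, 0],
  [0, 0, 0, 0, 0, 0],
])

```text
t: 20.57
ee_pos: [636.5, -182.9, 257.7]
orientation: [2.137, 2.292, 0.011]
ft_force: [-1.4, 1.4, -3.2]
width: 30.1
```

Run:
```python
from h import *
im=snap('scene','s13.png'); crop(im,'s13c.png',200,400,100,300,4)
print('held lug',fit(im,(230,290,120,190),315,330))
plan((637.5,-184,260,3.9))
```

```text
held lug (array([ 637.5, -180. ]), 48.4, 29.0, 6.8, 147, np.float64(324.4))
at [ 636.  -182.9  257.7] yaw 4.01
[-1.2, 1.4, -2.3, 0.01, 0.001, 0.002],
--wp
```

View pics/s13c.png

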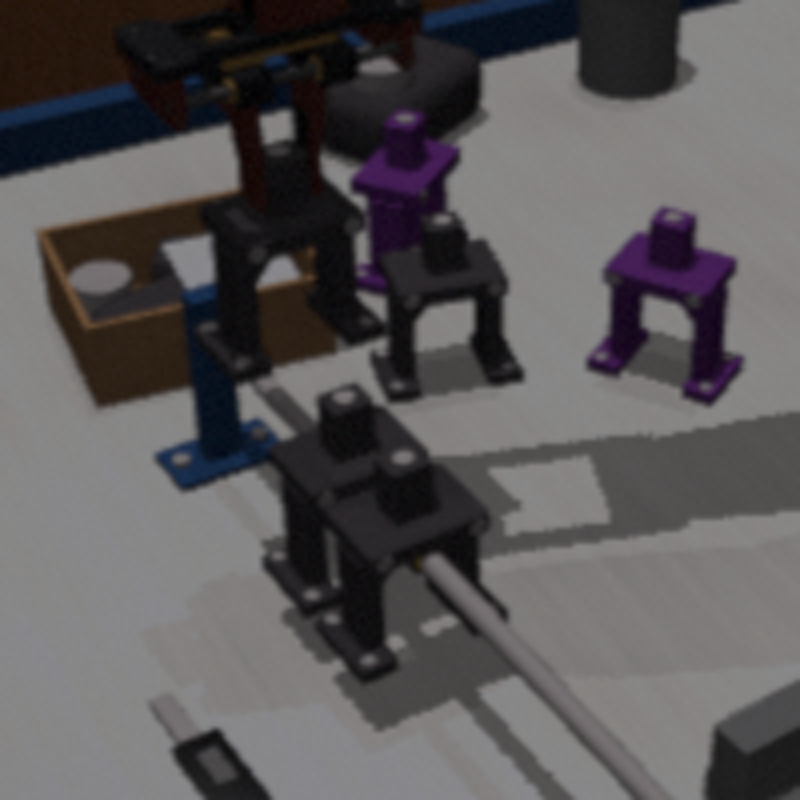

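>>> move_arm([
  [-2, 2, 15, 0.008, 0, 0],
  [0, 0, 30, 0, 0, 0],
  [0, 0, 30, 0, 0, 0],
  [0, 0, 20, 0, 0, 0],
  [0, 0, 8, 0, 0, 0],
])

```text
t: 21.03
ee_pos: [635.5, -186.2, 152.0]
orientation: [2.14, 2.292, 0.002]
ft_force: [-0.6, -0.2, -3.8]
width: 29.8
```

Run:
```python
from h import *
o=ctrl.get_obs();print(o['width'],o['ft_force']);plan((637.5,-184,119,3.9))
```

```text
29.79768033197227 [-0.63234143 -0.1890769  -3.77930784]
at [ 635.5 -186.2  152. ] yaw 3.94
[2.2, 2.0, 33.0, 0.005, 0.003, 0.001],
--wp
```

>>> move_arm([
  [1, 2, 12, 0.004, 0.002, 0],
  [0, 0, 8, 0, 0, 0],
  [0, 0, 4, 0, 0, 0],
  [0, 0, 3, 0, 0, 0],
  [0, 0, 2, 0, 0, 0],
])

```text
t: 21.45
ee_pos: [635.0, -185.3, 119.0]
orientation: [-2.143, -2.293, 0.004]
ft_force: [-0.5, 0.6, -3.7]
width: 29.8
```

>>> move_arm([
  [0, 1, 2, 0, 0, 0],
  [0, 0, 2, 0, 0, 0],
  [0, 0, 1, 0, 0, 0],
])

```text
t: 21.7
ee_pos: [637.2, -185.6, 116.2]
orientation: [-2.145, -2.295, 0.002]
ft_force: [-5.7, 0.9, 6.4]
width: 29.7
```

>>> move_arm([
  [0, 0, 0, 0, 0, 0],
  [0, 0, 0, 0, 0, 0],
  [0, 0, 0, 0, 0, 0],
  [0, 0, 0, 0, 0, 0],
], hand=-0.2)

```text
t: 22.03
ee_pos: [640.3, -186.5, 119.6]
orientation: [2.14, 2.29, 0.003]
ft_force: [0.3, 1.1, 0.7]
width: 51.6
```

>>> move_arm([
  [0, 0, -15, 0, 0, 0],
  [0, 0, -35, 0, 0, 0],
  [0, 0, -35, 0, 0, 0],
  [15, -35, -10, 0, 0, 0],
  [15, -38, -5, 0, 0, 0],
])

```text
t: 22.45
ee_pos: [569.2, -162.7, 221.4]
orientation: [2.138, 2.288, 0.005]
ft_force: [-0.6, -0.9, -0.2]
width: 52.7
```

Run:
```python
from h import *
im=snap('scene','s14.png'); t=snap('top','t14.png')
for k,b in {'C':(428,478,238,300)}.items():
    print(k,'lug',fit(t,b,130,150),'bridge',fit(t,b,92,108))
print('Cs',fit(im,(290,335,145,205),136,145),fit(im,(290,335,145,200),97,105))
plan((445,-342,180,-11.5),(445,-342,71,-11.5))
```

```text
C lug (array([ 445.1, -341.5]), 30.3, 26.0, -10.3, 173, np.float64(140.5)) bridge (array([ 445. , -342.4]), 88.2, 65.7, -11.6, 881, np.float64(100.7))
Cs (array([ 445.7, -336.8]), 28.0, 24.6, -5.0, 26, np.float64(139.1)) (array([ 433.7, -394.9]), 186.8, 87.0, 77.8, 273, np.float64(99.7))
at [ 564.5 -161.1  221.1] yaw 3.88
[-28.7, -21.9, 6.8, 0.001, 0.0, 0.045],
[-29.7, -20.6, 6.8, 0.001, 0.0, 0.045],
[-30.6, -19.3, 6.8, 0.001, 0.0, 0.045],
[-31.4, -17.9, 6.8, 0.001, 0.0, 0.045],
[-32.2, -16.5, 6.8, 0.001, 0.0, 0.045],
.
[-32.9, -15.0, 6.8, 0.001, 0.0, 0.045],
--wp
[0.0, -0.0, 36.3, -0.0, -0.0, 0.0],
[0.0, -0.0, 36.3, -0.0, -0.0, 0.0],
[0.0, -0.0, 36.3, -0.0, -0.0, 0.0],
--wp
```

View pics/s14.png

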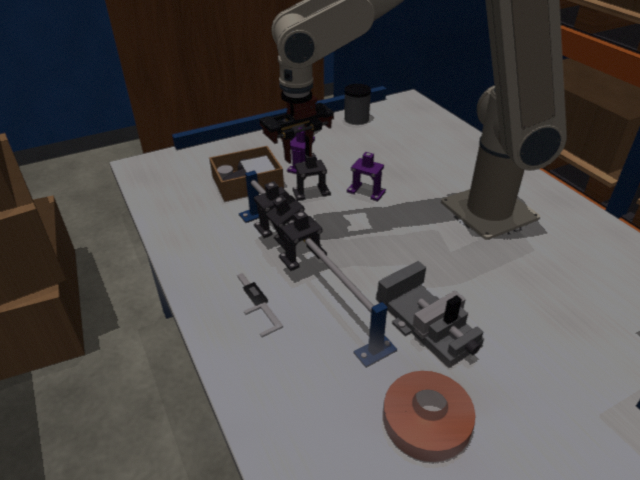

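>>> move_arm([
  [-29, -22, 3, 0, 0, 0.045],
  [-30, -21, 5, 0, 0, 0.045],
  [-31, -19, 7, 0, 0, 0.045],
  [-31, -18, 7, 0, 0, 0.045],
  [-28, -16, 7, 0, 0, 0.045],
])

```text
t: 22.97
ee_pos: [470.0, -310.2, 195.5]
orientation: [2.373, 2.031, 0.014]
ft_force: [0.5, -0.7, -0.4]
width: 52.6
```

Run:
```python
from h import *
plan((445,-342,160,-11.5),(445,-342,71,-11.5))
```

```text
at [ 470.  -310.2  195.5] yaw -8.87
[-17.5, -10.2, 17.6, 0.01, 0.002, 0.023],
[-17.8, -9.7, 17.7, 0.01, 0.002, 0.023],
--wp
[0.0, -0.0, 29.7, 0.0, 0.0, 0.0],
[0.0, -0.0, 29.7, 0.0, 0.0, 0.0],
[0.0, -0.0, 29.7, 0.0, 0.0, 0.0],
--wp
```

>>> move_arm([
  [-16, -12, 10, 0.01, 0, 0.023],
  [-11, -8, 15, 0.005, 0, 0.023],
  [-2, -2, 20, 0, 0, 0],
  [0, 0, 10, 0, 0, 0],
  [0, 0, 3, 0, 0, 0],
])

```text
t: 23.38
ee_pos: [441.7, -345.5, 135.6]
orientation: [2.437, 1.964, -0.001]
ft_force: [-0.2, -0.5, 0.6]
width: 52.5
```

Run:
```python
from h import *
plan((445,-342,110,-11.5),(445,-342,71,-11.5))
```

```text
at [ 441.7 -345.5  135.6] yaw -12.27
[4.3, 2.2, 25.6, 0.009, 0.008, -0.013],
--wp
[0.0, -0.0, 39.0, 0.0, 0.0, -0.0],
--wp
```

>>> move_arm([
  [4, 2, 15, 0.007, 0.007, -0.013],
  [0, 0, 22, 0, 0, 0],
  [0, 0, 16, 0, 0, 0],
  [0, 0, 7, 0, 0, 0],
  [0, 0, 2, 0, 0, 0],
])

```text
t: 23.8
ee_pos: [450.1, -342.9, 73.3]
orientation: [2.424, 1.987, 0.003]
ft_force: [-0.2, -1.1, 0.3]
width: 52.8
```

Run:
```python
from h import *
plan((445,-342,71,-11.5));print(ctrl.get_obs()['ft_force'])
im=snap('scene','s15.png'); crop(im,'s15c.png',240,380,90,230,4)
```

```text
at [ 450.1 -342.9   73.3] yaw -11.3
[-0.1, -5.2, 2.3, 0.007, 0.003, 0.003],
--wp
[-0.21058437 -1.14995741  0.32511161]
```

View pics/s15c.png

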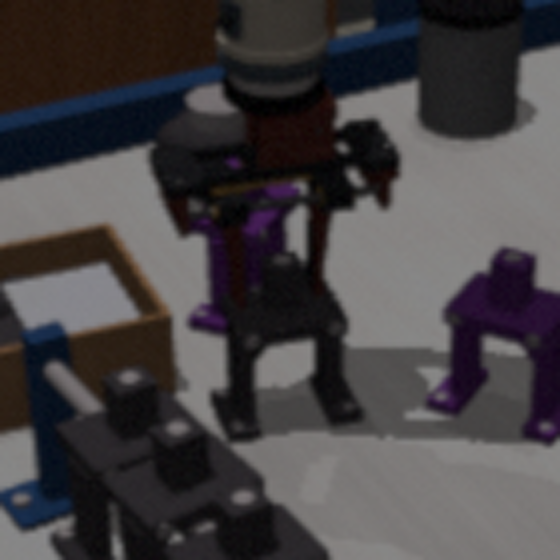

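>>> move_arm([
  [0, -6, 2, 0.005, 0, 0],
  [0, 0, 0, 0, 0, 0],
  [0, 0, 0, 0, 0, 0],
  [0, 0, 0, 0, 0, 0],
  [0, 0, 0, 0, 0, 0],
], hand=1)

```text
t: 24.27
ee_pos: [445.3, -342.2, 74.4]
orientation: [2.423, 1.989, -0.001]
ft_force: [0.1, -0.4, -4.8]
width: 30.0
```

>>> move_arm([
  [0, 0, 0, 0, 0, 0],
])

```text
t: 24.35
ee_pos: [445.2, -342.1, 74.6]
orientation: [2.423, 1.989, -0.001]
ft_force: [-0.3, 0.5, -4.7]
width: 30.0
```

Run:
```python
from h import *
o=ctrl.get_obs();print(o['width'],o['ft_force'],o['ee_pos']);plan((444,-342,250,-11.5),(642.7,-260,275,3.9))
```

```text
30.004692606189572 [-0.32807646  0.54615649 -4.69154996] [ 445.19778649 -342.12719054   74.57404641]
at [ 445.2 -342.1   74.6] yaw -11.24
[-0.2, -0.1, -35.1, 0.001, 0.001, 0.001],
[-0.2, -0.1, -35.1, 0.001, 0.001, 0.001],
[-0.1, -0.1, -35.1, 0.001, 0.001, 0.001],
[-0.1, -0.2, -35.1, 0.001, 0.001, 0.001],
[-0.1, -0.2, -35.1, 0.001, 0.001, 0.001],
--wp
[20.0, 29.7, -4.2, -0.0, 0.0, -0.045],
[18.6, 30.6, -4.2, -0.0, 0.0, -0.045],
[17.3, 31.4, -4.2, -0.0, 0.0, -0.045],
[15.8, 32.1, -4.2, -0.0, 0.0, -0.045],
[14.4, 32.8, -4.2, -0.0, 0.0, -0.045],
.
[12.9, 33.4, -4.2, -0.0, 0.0, -0.045],
--wp
```

>>> move_arm([
  [0, 0, -15, 0, 0, 0],
  [0, 0, -35, 0, 0, 0],
  [0, 0, -40, 0, 0, 0],
  [0, 0, -40, 0, 0, 0],
  [0, 0, -40, 0, 0, 0],
])

```text
t: 24.77
ee_pos: [437.8, -336.0, 239.1]
orientation: [-2.415, -1.981, 0.009]
ft_force: [0.5, -0.9, -4.6]
width: 29.8
```

>>> move_arm([
  [20, 20, -20, 0, 0, -0.045],
  [19, 30, -5, 0, 0, -0.045],
  [17, 31, 0, 0, 0, -0.045],
  [16, 32, 0, 0, 0, -0.045],
  [14, 33, 0, 0, 0, -0.045],
])

```text
t: 25.18
ee_pos: [595.6, -268.3, 277.0]
orientation: [-2.189, -2.25, 0.004]
ft_force: [1.1, 0.0, -4.2]
width: 29.8
```

Run:
```python
from h import *
o=ctrl.get_obs();print(o['width'],o['ft_force'],o['ee_pos']);plan((642.7,-260,270,3.9))
```

```text
29.838223802683405 [ 1.1438755   0.04588924 -4.19008585] [ 595.61406179 -268.33967713  277.04460176]
at [ 595.6 -268.3  277. ] yaw 1.58
[3.5, 23.7, 3.4, -0.002, 0.0, -0.02],
[3.0, 23.7, 3.5, -0.002, 0.0, -0.02],
--wp
```

>>> move_arm([
  [2, 24, 0, 0, 0, -0.02],
  [0, 16, 0, 0, 0, -0.01],
  [0, 3, 0, 0, 0, 0],
  [0, 0, 0, 0, 0, 0],
])

```text
t: 25.52
ee_pos: [645.6, -258.8, 274.2]
orientation: [-2.142, -2.292, 0.001]
ft_force: [-0.3, 0.4, -4.6]
width: 29.6
```

Run:
```python
from h import *
im=snap('scene','s16.png'); crop(im,'s16c.png',200,350,90,240,5)
p,_=pose();z=p[2]-75+141
print('held lug',fit(im,(215,290,100,180),z-6,z+5))
plan((642.7,-260,270,3.9))
P=cloud(im)
for n,(u,v) in {'B':(273,188),'A':(284,202),'V':(301,216)}.items():
    Q=P[v-14:v+14,u-14:u+14].reshape(-1,3);Q=Q[(Q[:,2]>182)&(Q[:,2]<190)];print(n,len(Q),Q.min(0).round(),Q.max(0).round())
```

```text
held lug (array([ 647. , -257.1]), 49.9, 29.7, 4.3, 107, np.float64(339.5))
at [ 644.9 -258.9  274. ] yaw 3.85
[-1.0, -2.3, 4.0, -0.004, -0.003, -0.001],
--wp
B 126 [ 623. -198.  182.] [ 655. -103.  190.]
A 85 [ 626. -172.  182.] [655. -31. 190.]
V 80 [614. -45. 182.] [645. -15. 189.]
```

View pics/s16c.png

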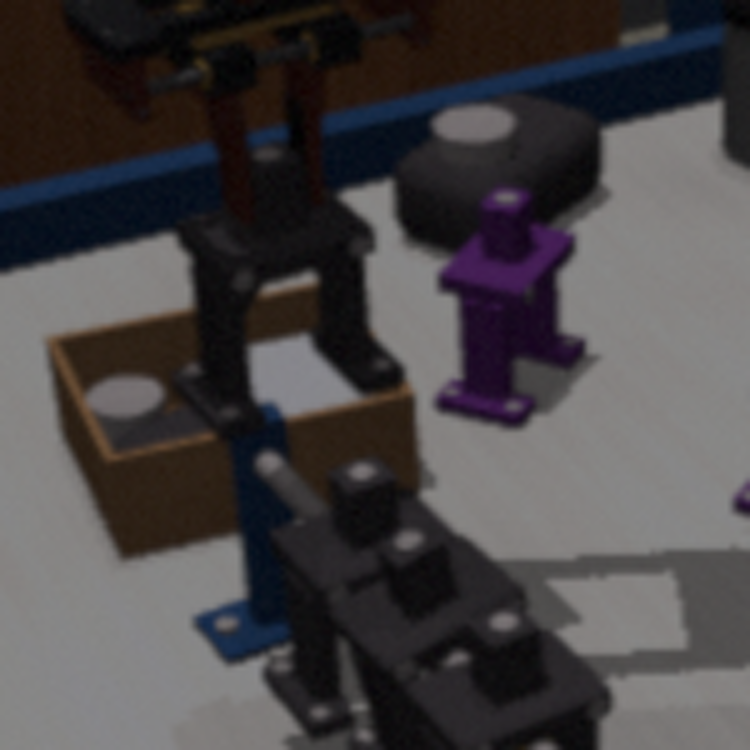

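>>> move_arm([
  [-1, -3, 20, 0, 0, 0],
  [0, 0, 35, 0, 0, 0],
  [0, 0, 35, 0, 0, 0],
  [0, 0, 20, 0, 0, 0],
  [0, 0, 6, 0, 0, 0],
])

```text
t: 25.98
ee_pos: [637.4, -262.9, 158.2]
orientation: [-2.151, -2.289, 0.001]
ft_force: [-0.2, -0.0, -4.3]
width: 29.8
```

Run:
```python
from h import *
o=ctrl.get_obs();print(o['width'],o['ft_force']);plan((642.7,-260,120,3.9))
```

```text
29.793820223573984 [-0.18785441 -0.01245753 -4.29600674]
at [ 637.4 -262.9  158.2] yaw 3.56
[2.6, 5.5, 38.2, -0.001, 0.0, -0.006],
--wp
```

>>> move_arm([
  [2, 5, 15, 0, 0, -0.005],
  [0, 1, 10, 0, 0, 0],
  [0, 0, 5, 0, 0, 0],
  [0, 0, 3, 0, 0, 0],
  [0, 0, 2, 0, 0, 0],
])

```text
t: 26.4
ee_pos: [641.9, -262.0, 122.0]
orientation: [-2.148, -2.292, 0.001]
ft_force: [0.7, 0.3, -3.8]
width: 29.9
```

>>> move_arm([
  [0, 0, 2, 0, 0, 0],
  [0, 0, 2, 0, 0, 0],
  [0, 0, 1, 0, 0, 0],
])

```text
t: 26.65
ee_pos: [643.2, -262.6, 119.0]
orientation: [2.146, 2.29, 0.0]
ft_force: [-2.4, 1.0, 1.2]
width: 29.8
```

>>> move_arm([
  [0, 0, 0, 0, 0, 0],
  [0, 0, 0, 0, 0, 0],
  [0, 0, 0, 0, 0, 0],
  [0, 0, 0, 0, 0, 0],
  [0, 0, 0, 0, 0, 0],
], hand=-0.3)

```text
t: 27.07
ee_pos: [646.8, -264.0, 123.6]
orientation: [2.14, 2.284, 0.005]
ft_force: [-0.6, 0.3, 0.5]
width: 56.0
```

Run:
```python
from h import *
im=snap('scene','s17.png'); crop(im,'s17c.png',200,350,130,280,5)
plan((642.7,-262.5,119,3.9));print(ctrl.get_obs()['width'])
```

```text
at [ 646.8 -264.   123.7] yaw 3.72
[1.8, -4.1, 4.6, 0.01, 0.006, -0.003],
--wp
56.7314461846073
```

View pics/s17c.png

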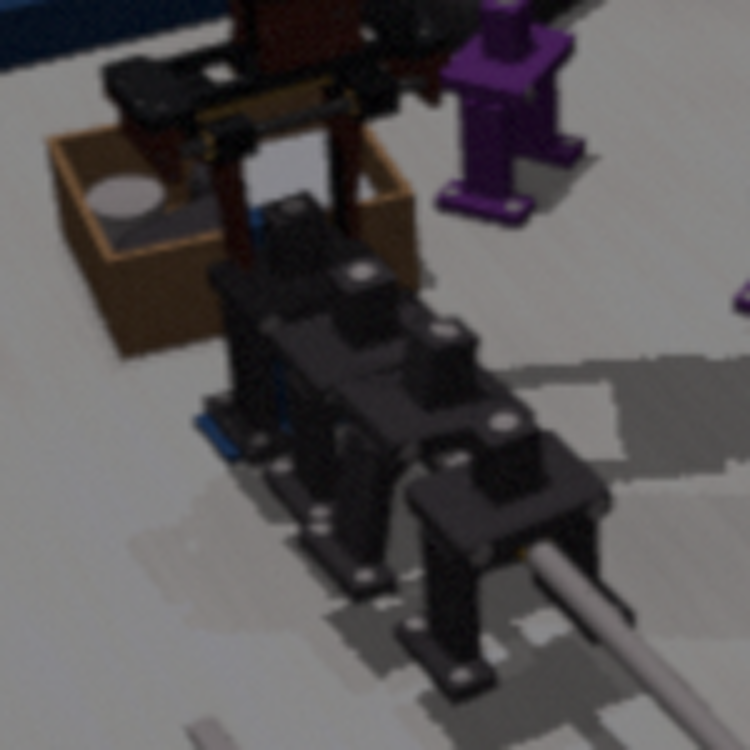

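>>> move_arm([
  [2, -4, 4, 0.008, 0.005, 0],
  [0, 0, 0, 0, 0, 0],
  [0, 0, 0, 0, 0, 0],
  [0, 0, 0, 0, 0, 0],
  [0, 0, 0, 0, 0, 0],
], hand=1)

```text
t: 27.53
ee_pos: [642.7, -262.1, 119.4]
orientation: [2.147, 2.291, 0.002]
ft_force: [0.1, -0.4, 1.5]
width: 29.6
```

>>> move_arm([
  [0, 0, 0, 0, 0, 0],
  [0, 0, 0, 0, 0, 0],
])

```text
t: 27.7
ee_pos: [642.8, -262.1, 119.4]
orientation: [2.147, 2.291, 0.002]
ft_force: [-0.5, 0.2, 0.2]
width: 30.1
```

Run:
```python
from h import *
plan((642.7,-262.5,119,3.9));print(ctrl.get_obs()['width'])
```

```text
at [ 642.8 -262.1  119.4] yaw 3.72
[-0.4, -0.1, 0.4, 0.002, 0.001, -0.003],
--wp
30.084428244626128
```

>>> move_arm([
  [5, 0, 0, 0, 0, -0.002],
  [8, 0, 0, 0, 0, 0],
  [10, 0, 0, 0, 0, 0],
  [10, 0, 0, 0, 0, 0],
  [10, 0, 0, 0, 0, 0],
])

```text
t: 28.12
ee_pos: [640.3, -222.6, 119.7]
orientation: [2.14, 2.286, -0.005]
ft_force: [1.2, -7.3, -1.3]
width: 29.9
```

>>> move_arm([
  [10, 0, 0, 0, 0, 0],
  [10, 0, 0, 0, 0, 0],
  [10, 0, 0, 0, 0, 0],
  [10, 0, 0, 0, 0, 0],
  [6, 0, 0, 0, 0, 0],
])

```text
t: 28.53
ee_pos: [638.4, -181.8, 120.3]
orientation: [2.125, 2.277, -0.018]
ft_force: [1.2, -9.3, -2.7]
width: 29.9
```

Run:
```python
from h import *
s=-180;plan((625.9-.068*s,-10.8+.998*s,119,3.9));print(ctrl.get_obs()['ft_force'])
im=snap('scene','s18.png'); crop(im,'s18c.png',200,350,130,280,5)
```

```text
at [ 638.4 -181.8  120.3] yaw 3.96
[-8.5, -0.9, 1.5, 0.01, 0.028, 0.001],
--wp
[ 1.17614486 -9.2841681  -2.69438667]
```

View pics/s18c.png

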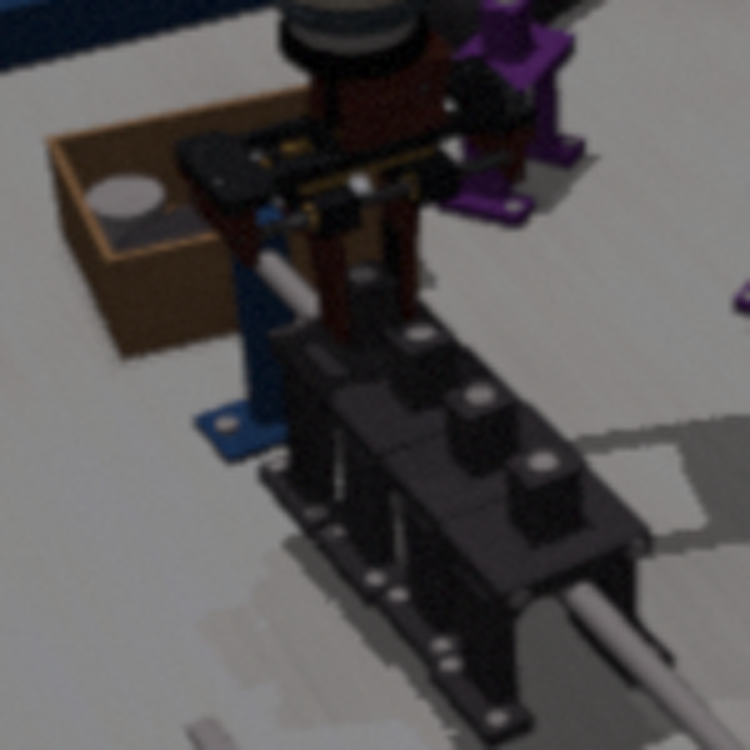

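>>> move_arm([
  [12, 0, 0, 0.004, 0.01, 0],
  [12, 0, 0, 0, 0.006, 0],
  [12, 0, 0, 0, 0.004, 0],
  [12, 0, 0, 0, 0.004, 0],
  [12, 0, 0, 0, 0.004, 0],
])

```text
t: 29.0
ee_pos: [635.5, -129.0, 120.5]
orientation: [2.127, 2.284, -0.007]
ft_force: [1.4, -10.0, -2.0]
width: 30.2
```

Run:
```python
from h import *
s=52;plan((625.9-.068*s,-10.8+.998*s,119,3.9));print(ctrl.get_obs()['ft_force'])
```

```text
at [ 635.5 -129.   120.5] yaw 4.11
[34.1, -0.2, -0.3, 0.002, 0.004, 0.001],
[34.1, -0.2, -0.2, 0.002, 0.004, 0.001],
[34.1, -0.2, -0.1, 0.002, 0.004, 0.001],
[34.1, -0.3, 0.1, 0.002, 0.004, 0.001],
[34.1, -0.3, 0.2, 0.002, 0.004, 0.001],
--wp
[ 1.41202819 -9.99668135 -2.04413925]
```

>>> move_arm([
  [13, 0, 0, 0.004, 0.006, 0.001],
  [13, 0, 0, 0, 0.004, 0.001],
  [13, 0, 0, 0, 0.004, 0],
  [13, 0, 0, 0, 0.004, 0],
  [13, 0, 0, 0, 0.004, 0],
])

```text
t: 29.42
ee_pos: [631.1, -69.8, 120.4]
orientation: [2.129, 2.288, -0.002]
ft_force: [1.0, -10.9, -2.6]
width: 29.6
```

>>> move_arm([
  [13, 0, 0, 0, 0.004, 0],
  [13, 0, 0, 0, 0.004, 0],
  [13, 0, 0, 0, 0.004, 0],
  [13, 0, 0, 0, 0.004, 0],
  [10, 0, 0, 0, 0.004, 0],
])

```text
t: 29.83
ee_pos: [626.1, -12.7, 120.2]
orientation: [2.126, 2.293, 0.005]
ft_force: [1.1, -10.5, -2.8]
width: 29.9
```

Run:
```python
from h import *
s=52;plan((625.9-.068*s,-10.8+.998*s,119,3.9));print(ctrl.get_obs()['ft_force'])
im=snap('scene','s19.png'); crop(im,'s19c.png',220,420,160,360,4)
```

```text
at [626.1 -12.7 120.2] yaw 4.34
[27.0, 0.2, 0.4, 0.006, 0.004, 0.004],
[26.9, 0.1, 0.5, 0.006, 0.004, 0.004],
--wp
[  1.11423826 -10.48663606  -2.83520798]
```

View pics/s19c.png

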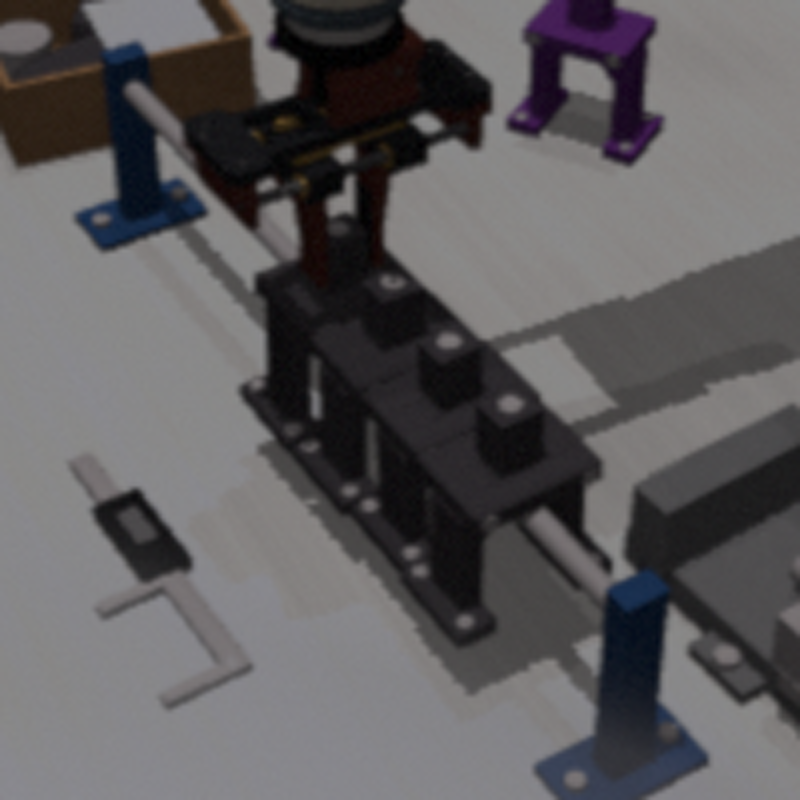

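>>> move_arm([
  [13, 0, 0, 0.003, 0.003, 0.004],
  [13, 0, 0, 0.003, 0.003, 0.003],
  [13, 0, 0, 0, 0.003, 0],
  [11, 0, 0, 0, 0, 0],
  [7, 0, 0, 0, 0, 0],
])

```text
t: 30.3
ee_pos: [621.4, 38.3, 120.9]
orientation: [2.13, 2.288, -0.008]
ft_force: [1.4, -11.5, -0.5]
width: 29.9
```

>>> move_arm([
  [4, 0, 0, 0, 0, 0],
  [2, 0, 0, 0, 0, 0],
  [0, 0, 0, 0, 0, 0],
  [0, 0, 0, 0, 0, 0],
])

```text
t: 30.63
ee_pos: [620.6, 42.3, 120.9]
orientation: [2.122, 2.285, -0.014]
ft_force: [1.4, -2.7, -1.6]
width: 30.0
```

Run:
```python
from h import *
s=52;plan((625.9-.068*s,-10.8+.998*s,119,3.9));print(ctrl.get_obs()['ft_force'])
```

```text
at [620.6  42.3 120.9] yaw 4.24
[-1.3, 1.6, 2.0, 0.009, 0.023, 0.006],
--wp
[ 1.41768383 -2.70233895 -1.5795098 ]
```

>>> move_arm([
  [0, 0, 1, 0.005, 0.015, 0],
  [0, 0, 0, 0, 0, 0],
  [0, 0, 0, 0, 0, 0],
  [0, 0, 0, 0, 0, 0],
  [0, 0, 0, 0, 0, 0],
], hand=-0.2)

```text
t: 31.05
ee_pos: [618.9, 44.9, 119.8]
orientation: [2.135, 2.3, -0.002]
ft_force: [0.7, -0.2, -0.2]
width: 52.8
```

>>> move_arm([
  [0, 0, -15, 0, 0, 0],
  [0, 0, -35, 0, 0, 0],
  [0, 0, -35, 0, 0, 0],
  [0, -15, -25, 0, 0, 0],
  [0, -38, -10, 0, 0, 0],
])

```text
t: 31.47
ee_pos: [566.6, 42.4, 240.1]
orientation: [-2.135, -2.301, 0.009]
ft_force: [-0.1, 0.6, 1.3]
width: 52.6
```

>>> move_arm([
  [0, -38, 0, 0, 0, 0],
  [0, -38, 0, 0, 0, 0],
  [0, -30, 0, 0, 0, 0],
  [0, -15, 0, 0, 0, 0],
  [0, 0, 0, 0, 0, 0],
])

```text
t: 31.88
ee_pos: [437.6, 33.8, 244.5]
orientation: [2.136, 2.303, -0.001]
ft_force: [0.8, 0.1, -0.2]
width: 52.6
```

Run:
```python
from h import *
im=snap('scene','s20.png'); crop(im,'s20c.png',220,500,160,400,2.8); t=snap('top','t20.png')
print('handle',fit(im,(435,470,285,330),120,140))
plan((440,342,225,6.5),(440,342,65,6.5))
```

```text
handle (array([440.7, 346.5]), 33.1, 20.0, 9.1, 142, np.float64(131.8))
at [440.8  33.9 244.9] yaw 4.31
[38.4, 2.8, 2.4, 0.0, 0.0, -0.005],
[38.4, 3.0, 2.5, 0.0, 0.0, -0.005],
[38.4, 3.2, 2.5, 0.0, 0.0, -0.005],
[38.4, 3.3, 2.5, 0.0, 0.0, -0.005],
[38.3, 3.5, 2.5, 0.0, 0.0, -0.005],
.
[38.3, 3.7, 2.5, 0.0, 0.0, -0.005],
[38.3, 3.9, 2.5, 0.0, 0.0, -0.005],
[38.3, 4.1, 2.5, 0.0, 0.0, -0.005],
--wp
[-0.0, 0.0, 40.0, -0.0, -0.0, -0.0],
[-0.0, 0.0, 40.0, -0.0, -0.0, -0.0],
[-0.0, 0.0, 40.0, -0.0, -0.0, -0.0],
[-0.0, 0.0, 40.0, -0.0, -0.0, -0.0],
--wp
```

View pics/s20c.png

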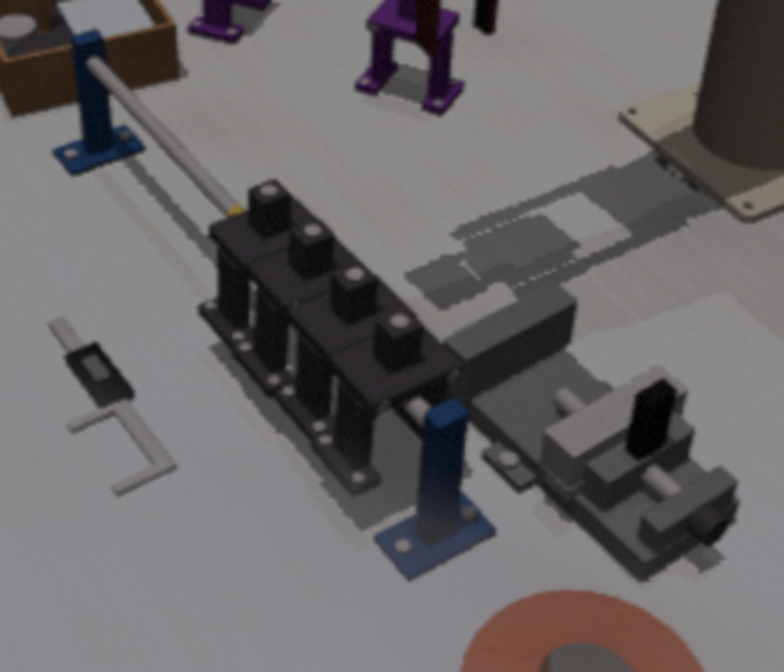

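View pics/t20.png

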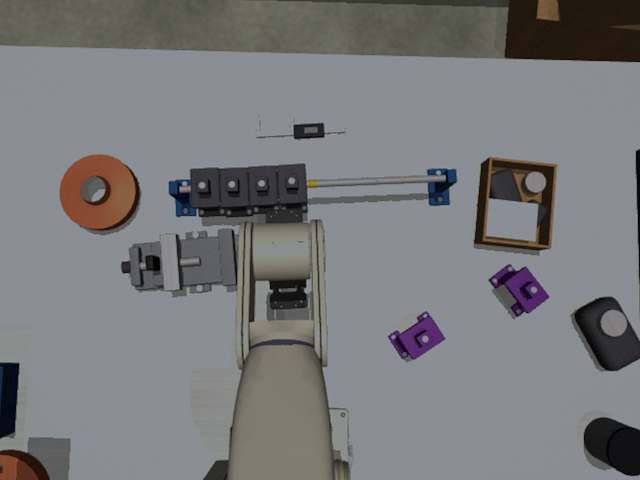

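>>> move_arm([
  [38, 3, 0, 0, 0, -0.005],
  [38, 3, 0, 0, 0, -0.005],
  [38, 3, 0, 0, 0, -0.005],
  [38, 3, 0, 0, 0, -0.005],
  [38, 3, 0, 0, 0, -0.005],
])

```text
t: 32.4
ee_pos: [449.3, 227.3, 245.8]
orientation: [2.118, 2.311, 0.008]
ft_force: [-0.7, -0.8, 0.7]
width: 52.8
```

>>> move_arm([
  [38, 3, 0, 0, 0, -0.005],
  [38, 4, 2, 0, 0, -0.005],
  [22, 2, 10, 0, 0, -0.005],
  [8, 0, 20, 0, 0, 0],
  [0, 0, 25, 0, 0, 0],
])

```text
t: 32.82
ee_pos: [458.6, 355.6, 190.8]
orientation: [2.09, 2.333, 0.035]
ft_force: [-0.3, -0.4, -0.8]
width: 52.7
```

Run:
```python
from h import *
plan((439.7,345.5,110,6.5),(439.7,345.5,67,6.5))
t=snap('top','t21.png'); s=load('scene')
for n,(u0,u1) in {'C':(278,308),'B':(249,277),'A':(220,248),'V':(190,219)}.items():
    f=fit(t,(u0,u1,160,225),178,195); c=f[0]; d=np.array(c)-[625.9,-10.8]
    print(n,f,'s',(d@[-.068,.998]).round(1),'x',(d@[.998,.068]).round(1))
print(fit(t,(185,312,160,225),138,152))
```

```text
at [458.6 355.6 190.8] yaw 6.28
[-2.9, -7.2, 26.8, 0.008, -0.003, -0.001],
[-2.8, -7.0, 26.8, 0.008, -0.003, -0.001],
[-2.7, -6.8, 26.9, 0.008, -0.003, -0.001],
--wp
[-0.0, -0.0, 21.5, 0.0, -0.0, -0.0],
[-0.0, -0.0, 21.5, 0.0, -0.0, -0.0],
--wp
C (array([620.3,  35. ]), 29.1, 25.8, 3.5, 166, np.float64(185.2)) s 46.1 x -2.5
B (array([613.7,  99.9]), 30.6, 25.7, 3.5, 168, np.float64(185.5)) s 111.3 x -4.6
A (array([610.1, 164.1]), 30.7, 26.7, 3.3, 181, np.float64(185.6)) s 175.6 x -3.9
V (array([606.7, 228.1]), 30.7, 26.5, 5.5, 173, np.float64(185.4)) s 239.7 x -2.9
(array([614.1, 128.3]), 266.1, 91.8, -86.1, 3623, np.float64(145.7))
```

>>> move_arm([
  [-5, -9, 10, 0.008, 0, 0],
  [-5, -8, 15, 0.008, 0, 0],
  [-1, -4, 20, 0.005, 0, 0],
  [0, 0, 15, 0, 0, 0],
  [0, 0, 5, 0, 0, 0],
])

```text
t: 33.28
ee_pos: [440.1, 343.2, 115.4]
orientation: [-2.09, -2.335, 0.007]
ft_force: [-0.0, -0.5, 0.4]
width: 52.6
```

Run:
```python
from h import *
plan((439.7,345.5,100,6.5),(439.7,345.5,67,6.5))
```

```text
at [440.1 343.2 115.4] yaw 6.33
[2.3, -0.1, 15.4, -0.008, -0.003, -0.003],
--wp
[-0.0, -0.0, 33.0, -0.0, 0.0, 0.0],
--wp
```

>>> move_arm([
  [2, 0, 12, -0.006, 0, -0.003],
  [0, 0, 15, 0, 0, 0],
  [0, 0, 12, 0, 0, 0],
  [0, 0, 6, 0, 0, 0],
  [0, 0, 0, 0, 0, 0],
])

```text
t: 33.7
ee_pos: [444.1, 347.0, 68.3]
orientation: [-2.092, -2.339, -0.001]
ft_force: [-1.1, -0.5, -0.9]
width: 52.7
```

Run:
```python
from h import *
plan((439.7,345.5,67,6.5));print(ctrl.get_obs()['ft_force'])
im=snap('scene','s21.png'); crop(im,'s21c.png',380,520,220,360,4)
```

```text
at [444.1 347.   68.3] yaw 6.39
[-1.0, -4.6, 1.4, -0.002, -0.003, -0.002],
--wp
[-1.06541897 -0.45010162 -0.87690798]
```

View pics/s21c.png

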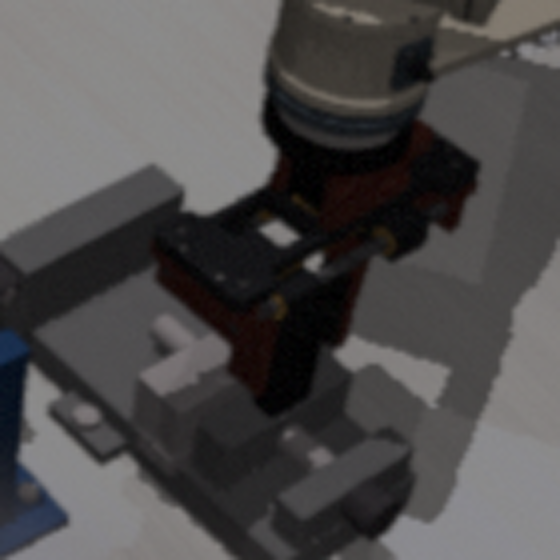

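>>> move_arm([
  [-1, -5, 0, 0, 0, 0],
  [0, 0, 0, 0, 0, 0],
  [0, 0, 0, 0, 0, 0],
  [0, 0, 0, 0, 0, 0],
  [0, 0, 0, 0, 0, 0],
], hand=1)

```text
t: 34.17
ee_pos: [439.1, 346.0, 70.7]
orientation: [-2.092, -2.339, -0.004]
ft_force: [5.5, 1.4, -10.0]
width: 31.8
```

>>> move_arm([
  [0, 0, 0, 0, 0, 0],
  [0, 0, 0, 0, 0, 0],
])

```text
t: 34.33
ee_pos: [439.1, 346.0, 70.7]
orientation: [-2.092, -2.339, -0.004]
ft_force: [0.7, 0.1, -4.8]
width: 32.0
```

>>> move_arm([
  [-5, 0, 1, 0, 0, 0],
  [-10, 0, 0, 0, 0, 0],
  [-13, 0, 0, 0, 0, 0],
  [-13, 0, 0, 0, 0, 0],
  [-13, 0, 0, 0, 0, 0],
])

```text
t: 34.75
ee_pos: [444.8, 298.5, 70.8]
orientation: [-2.087, -2.336, -0.017]
ft_force: [-2.1, 8.6, -4.5]
width: 32.0
```

Run:
```python
from h import *
plan((450.6,249.3,69,6.5));print(ctrl.get_obs()['ft_force'])
```

```text
at [444.8 298.5  70.8] yaw 6.44
[-24.8, 0.1, 0.5, 0.001, -0.007, -0.0],
[-24.8, 0.1, 0.7, 0.001, -0.007, -0.0],
--wp
[-2.09258167  8.5828459  -4.46751698]
```

>>> move_arm([
  [-12, 0, 0, 0, -0.004, 0],
  [-12, 0, 0, 0, -0.003, 0],
  [-10, 0, 0, 0, 0, 0],
  [-8, 0, 0, 0, 0, 0],
  [-6, 0, 0, 0, 0, 0],
])

```text
t: 35.17
ee_pos: [450.2, 252.8, 70.8]
orientation: [-2.088, -2.335, -0.019]
ft_force: [-0.1, 5.9, -6.0]
width: 31.8
```

>>> move_arm([
  [-4, 0, 0, 0, 0, 0],
  [-3, 0, 0, 0, 0, 0],
  [-3, 0, 0, 0, 0, 0],
])

```text
t: 35.42
ee_pos: [450.7, 249.5, 71.0]
orientation: [-2.089, -2.322, -0.034]
ft_force: [-4.6, 21.7, -9.2]
width: 32.2
```

>>> move_arm([
  [0, 0, 0, 0, 0, 0],
  [0, 0, 0, 0, 0, 0],
  [0, 0, 0, 0, 0, 0],
  [0, 0, 0, 0, 0, 0],
  [0, 0, 0, 0, 0, 0],
], hand=-0.2)

```text
t: 35.83
ee_pos: [452.0, 250.5, 72.7]
orientation: [-2.089, -2.324, -0.039]
ft_force: [0.0, 0.8, -0.1]
width: 52.5
```

>>> move_arm([
  [0, 0, -15, 0, 0, 0],
  [0, 0, -35, 0, 0, 0],
  [0, 0, -40, 0, 0, 0],
  [0, 0, -40, 0, 0, 0],
  [0, 0, -20, 0, 0, 0],
])

```text
t: 36.25
ee_pos: [448.0, 242.6, 223.2]
orientation: [-2.088, -2.32, -0.019]
ft_force: [0.3, -0.1, 0.5]
width: 52.8
```

Run:
```python
from h import *
im=snap('scene','s22.png')
print(ctrl.get_obs()['ee_pos'],ctrl.get_obs()['width'])
print('handle',fit(im,(400,450,255,310),120,140))
P=cloud(im)
for n,(u0,u1) in {'all':(260,400)}.items():
    print(fit(im,(270,400,210,310),142,149))
```

```text
[449.70821407 243.39179153 225.87826118] 52.57147812262568
handle (array([451.8, 250.9]), 34.9, 19.3, 2.4, 125, np.float64(132.0))
(array([613.7, 156.2]), 305.3, 88.9, -86.2, 1708, np.float64(145.2))
```

View pics/s22.png

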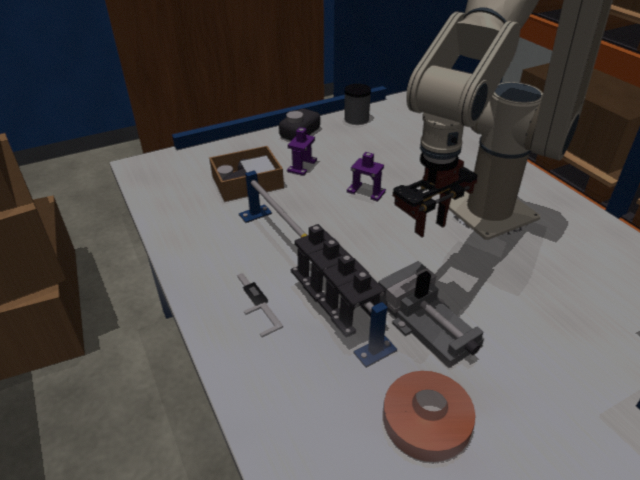

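>>> move_arm([
  [0, 0, -5, 0, 0, 0],
  [0, 0, 0, 0, 0, 0],
  [0, 0, 0, 0, 0, 0],
  [0, 0, 0, 0, 0, 0],
  [0, 0, 0, 0, 0, 0],
])

```text
t: 36.72
ee_pos: [449.7, 242.3, 231.1]
orientation: [-2.091, -2.321, -0.027]
ft_force: [-0.3, -0.7, -0.2]
width: 52.7
```

Run:
```python
from h import *
im=snap('scene','s23.png'); P=cloud(im)
for n,(u,v) in {'C':(316,231),'B':(331,247),'A':(346,263),'V':(362,279)}.items():
    f=fit(im,(u-9,u+10,v-10,v+8),181,192); print(n,f[0],f[-1])
print(ctrl.get_obs()['ft_force'],ctrl.close_job())
```

```text
C [621.1  35.8] 184.4
B [613.5 100.7] 184.3
A [610.7 164.7] 184.9
V [608.1 228.2] 184.7
the job is handed in; nothing more can be done
[-0.67042546  0.15572369 -0.22097123] None
```

The job is handed in, at about 37 s of the 210 s allowed. The interface gave no verdict, so everything below comes from my own measurements.

**What I did**
- I slid the jaw open by its handle to about 0.097 m with the bracket still standing in the vise.
- I lifted that bracket out and set it and the three dark bench brackets one by one on the loading side of the rail. The two purple look-alikes were not touched.
- Once all four hung there together, I gripped the rearmost one and pushed the row past the tape. Then I slid the vise shut.

**Last checks**
- **Brackets:** the centres are about 46, 111, 176 and 240 mm past the middle of the tape, against the required 34 mm. They sit within 5 mm of the bar's line. The lug tops are at 184–185 mm, against the expected 186, so all are seated.
- **Vise:** the handle position puts the opening at about 0–2 mm, and I felt the jaw come up against its stop at about 22 N.
- **Forces:** the highest reading I saw while setting a bracket on the rail was about 10 N.
- **Bystanders:** the drum, carton and vernier show no visible movement in the pictures, though I did not measure them. I also did not see any bracket knocked aside.
- **Robot:** the gripper is open, holds nothing and is clear of everything.

**What disagreed**
- The real finger tips sit about 37 mm above the reported TCP. My first attempt to grip the handle therefore closed on air above it, without contact. I found this with the camera and allowed for it in every later grasp.
- The arm also drifts a few millimetres after fast moves, which I corrected before each grasp.

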